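# Tighten the union nut of the bench air outlet

## Robot

A 7-joint arm with a two-finger parallel gripper is mounted at the origin on the work surface; the furniture and walls round the work are solid. World frame = base frame: x ahead of the robot, y to its left, z up, the work surface at z = 0. Lengths are in m, angles in degrees, forces in N, time in s.
With the tool pointing down it reaches from about 0.425 to 0.875 m from the base axis. Payload 4.7 kg.
Tool frame: the origin (TCP) lies midway between the tips of the shut fingers; the grasp point (between the pads) lies 19 mm behind it; z points along the fingers, y is the line along which they close (so a half turn about z gives the same grasp; the last joint's range is limited). The gripper opens to 87 mm and grips with 3 to 60 N. Pads are 19 mm wide; open, the fingers measure 117 mm over their backs; the gripper's body (75 mm by 190 mm) begins 51 mm behind the grasp point.
Start: joints at [65.495, 18.392, -4.016, 83.108, 1.295, 78.541, -3.26], TCP at [0.278, -0.588, 0.223] pointing down, gripper open.
Joint ranges: [-163.93, 163.93], [-17.29, 119.83], [-79.2, 71.16], [3.27, 140.29], [-89.18, 269.18], [5.43, 117.66], [-154.24, 154.24]. Speed limits (degrees/s): [147.25, 147.25, 180, 180, 180, 180, 180].

## Interface

Orientations are given as [roll, pitch, yaw] about the fixed x, y, z axes, in that order (R = Rz(yaw) Ry(pitch) Rx(roll)).
In Python, from cell import env gives the robot as it stands. The module is installed in compiled form; this text tells all that it offers.
- The arm moves only by the tool step_arm, never from a script. Its argument "rows" is a list of rows, each an object with "angular": the turn, a rotation vector about the tool's x, y, z in units of pi rad (1.0 is pi rad), a list of three; "slide": the shift along the tool's x, y, z in units of 500 mm (1.0 is 500 mm), a list of three; "jaw": the opening, from 0 (shut) to 1 (fully open). A call has 1 to 10 rows; each row shifts and turns the commanded pose from where the row before left it, along the tool's axes as they then stand; what a row does not reach is not made up. A row lasts 1/8 s, in which the tool goes at most 62.5 mm and 10.7 degrees, less where a joint would pass 70% of its speed; a pose out of reach is approached as far as the arm can. A call with a number of a shift or a turn outside -1 to 1 is refused whole. A call with a gripper value outside its range is refused whole. The fingers move at their own pace and stop on an object; "newtons" is the grip in N (left out, the last holds). Time passes only in rows, so rows that do not move let the fingers close. It gives the time, the measured TCP pose, the force, the opening and the grip force at its end, in the units of the state.
- env.get_obs(): the state, without advancing time (a new reading comes with each control period).
- env.read_camera(name): name is "scene" or "side" or "wrist"; returns the picture (384x512x3 uint8, red, green, blue); there is no depth.
- env.camera_info(name): a dict with "fx", "fy", "cx", "cy" (pixels), "R" (3x3) and "t" (3): a world point X has camera coordinates R X + t. Camera axes: x right, y down, z forward; pixel columns grow to the right and rows downward; lengths in m; the calibration is good to about 2 mm. A picture is of the moment at which its call begins: read the wrist's pose just before it. camera_info takes no time and is no camera call; for the wrist camera it gives the pose at the moment of the call.
- env.sign_off(): hands the job in; it is judged then, once.
The state is a dict: "time_s": time; "qpos": joint angles; "joint_velocities": joint speeds; "effort": joint torques, N m; "tool_pos": TCP position; "tool_rot": TCP orientation; "force": force on the tool from outside, world axes, zero at the start; "wrist_torque": the same for the moment, N m; "grip_width": finger opening in m; "grasp_force": force on a finger pad.
Only numpy, scipy, OpenCV 4.12 (cv2) and the standard library are available. Lean on these libraries where they do the work, as an engineer would, in place of code of your own. Each camera call takes 0.05 s, during which the arm holds its last target. There are 200 camera calls.

## Task

The brass union nut on the sloping blue air outlet has worked loose. Turn it clockwise with the fingers until its white stripe meets the yellow mark on the flange, and let go; then take the wrench from the mat and use it, not the fingers, to tighten the nut the rest of the way, fully home at the red mark. Lay the wrench flat back on the mat, and leave the other things on the bench where they are.

Things in the scene. Friction and masses are not known exactly. Their poses are not given: they have to be found in the camera images.
- union_nut (a joint): Free run of the captive brass hexagon nut, rad; grows clockwise seen from outside (tightening). Starts loose at 0 to 0.6; turns easily (0.3 N m), stays where left, no axial travel. At 2.2 it meets its shoulder, white corner stripe at the yellow mark, and feels stiff. Run down: above 2.0, and it must end so (backing the wrench off beyond its play loosens it).
- plug (a joint): How far the nut has been tightened beyond the yellow mark, rad, turning with its plug: 0 at the start; needs a steady 1.0 N m and stays where left; 0.6 is the hard stop, stripe at the red mark; the nut's whole turn is the sum of both joints. The fingers must leave it below 0.2 and not press the nut when it is above 0.3; only the wrench brings it above 0.5 (tight).
- nut_center (a point): Centre of the nut: 46 mm across flats, 53 across corners, 30 high. Frame turns with it: z outward along the axis, which leans 26 deg from vertical to the outlet's front; x at a corner (every 60 deg), y square to two flats. A 22 mm round plug stands 10 mm above the top face. Below are a 30 mm neck and, 14 mm under the nut, a flange 80 mm across with the marks.
- air_outlet: Fixed blue compressed-air outlet; origin on the bench; the nut's underside is 140 mm above it. Front -x, up z. Base plate 150x130x12 mm from x = -60 to 90 mm; body 70 mm wide; on the +y side a gauge to y = 66 mm, at the back a pipe to x = 115 mm. The -y side is clear.
- wrench: Loose open-ended wrench, 0.15-0.3 kg, flat on the mat. Origin: middle of the jaw, underside; z up, x out of the mouth, handle to x = -165 mm. Head 14 mm thick, 83 wide; jaw opening 48.2 mm, flat inside from x = -31 (throat) to 12 mm, flared to 60 mm at x = 29. In use x points at a nut corner, head at the nut's mid-height; play on the nut about 0.08 rad either way.
- wrench_grip (a point): Middle of the wrench's red grip: x = -115 mm from the jaw's middle, 9 mm above the underside; axes as the wrench. The grip runs from x = -80 to -165 mm and is 26 mm wide (y), 18 mm thick (z).
- tool_mat: Fixed black rubber mat 250x130x4 mm, origin at the centre of its underside, long side along its x, top 4 mm above the bench. At the start the wrench lies along it, the jaw's middle about 70 mm to +x of the mat's centre, the jaw's mouth to +x (the robot's left).
- screw_jar: Loose jar with blue lid, 62 mm across, 90 mm high, origin at its underside; leave alone.
- tape_measure: Loose tape measure, 42x81x66 mm, origin at its underside; leave alone.
- sanding_block: Loose sanding block, 67x112x26 mm, origin at its underside; leave alone.
- offcut: Loose pale wood offcut, 60x90x22 mm, origin at its underside; leave alone.
There are look-alikes about, which are no part of the job. Leave any brown look-alike of the wrench alone.

How it is judged (in metres and radians):
On the way, in this order (a step that is already met when the one before it is completed fails the run):
1. the nut is turned by hand to the yellow mark (free run above 2.0, tightening below 0.2) and let go, the wrench still where it lay (value of joint union_nut above 2 rad and value of joint plug below 0.2 rad and contact force between the fingers and union_nut below 0.5 N and distance of wrench from where it was at the start of the episode below 0.02 m), for 0.2 s.
2. the wrench, bearing on the nut, brings it home (tightening above 0.5) (value of joint plug above 0.5 rad and contact force between wrench and union_nut above 2 N), for 0.1 s.
At the end, for the whole second after the job is handed in: The nut is home (free run still above 2.0, tightening above 0.5 rad); the wrench rests flat on the mat, jaw and grip within the mat's outline (value of joint union_nut above 2 rad and value of joint plug above 0.5 rad and x of wrench in the frame of tool_mat between -0.125 and 0.125 m and y of wrench in the frame of tool_mat between -0.065 and 0.065 m and x of wrench_grip in the frame of tool_mat between -0.125 and 0.125 m and y of wrench_grip in the frame of tool_mat between -0.065 and 0.065 m and height (world z) of wrench below 0.012 m and angle between wrench's own z axis and vertical below 0.15 rad and linear speed of wrench below 0.02 m/s); the robot touches nothing.
It fails at once if the fingers press the nut when it is past the yellow mark (tightening above 0.3) (contact force between the fingers and union_nut above 3 N and value of joint plug above 0.3 rad).
It fails at once if a bystander is moved by more than 20 mm (distance of any of screw_jar, tape_measure, sanding_block, offcut from where it was at the start of the episode above 0.02 m).
It also fails if it takes over 69 s, if anything falls off the work surface, if the arm or the gripper's body presses on something with over 40 N, if the wrist force passes 120 N, or if a joint passes its speed limit or range.

## Working session

There is one attempt and no reset: what is moved stays moved. The work goes in short steps, Python scripts to look and compute and a tool call to move; the robot and the scene stay as the last step left them, time stands still between calls to the robot, and variables do not carry over. Pictures are saved under pics/ and viewed, at most 10 in all, crops included, and the job is handed in when it is done.

Besides the shell and the picture viewer there is one more tool, called after "Call:" as name(argument=value, ...), one argument or row to a line, values as JSON. step_arm: Moves the arm, as the interface text tells. Shifts and turns lie within -1 to 1; 1 stands for 500 mm of shift or pi rad of turn. Its arguments: {"type":"object","properties":{"rows":{"type":"array"},"newtons":{"type":"number"}},"required":["rows"]}

```bash
mkdir -p pics; ls
python3 - <<'E'
from cell import env
import cv2,numpy as np
o=env.get_obs(); print({k:np.round(v,3).tolist() for k,v in o.items()})
a=[]
for n in ("scene","side"):
    im=env.read_camera(n); cv2.imwrite(f"pics/{n}0.png",im[:,:,::-1]); c=env.camera_info(n); print(n,c)
im=env.read_camera("wrist"); cv2.imwrite("pics/wrist0.png",im[:,:,::-1]); print(env.camera_info("wrist"))
E
```

```text
pics
{'time_s': 0.0, 'qpos': [65.495, 18.44, -4.017, 83.178, 1.297, 78.54, -3.259], 'joint_velocities': [0.01, 0.04, 0.007, -0.039, -0.039, 0.041, -0.043], 'effort': [-0.0, -49.128, -0.404, -31.253, -0.064, 0.044, 0.0], 'tool_pos': [0.278, -0.587, 0.221], 'tool_rot': [-179.887, 0.008, 25.318], 'force': [-0.167, -1.379, -0.698], 'wrist_torque': [0.041, 0.012, 0.025], 'grasp_force': 0.0, 'grip_width': 0.087}
scene {'fx': 402.43959092597674, 'fy': 402.43959092597674, 'cx': 256.13675905938817, 'cy': 194.6759200718144, 'R': array([[-0.49304718, -0.86987608, -0.01483555],
       [-0.41839333,  0.25202801, -0.87259894],
       [ 0.76279191, -0.42402535, -0.48821205]]), 't': array([0.20433466, 0.30927242, 0.8943626 ])}
side {'fx': 488.25867991539775, 'fy': 488.25867991539775, 'cx': 250.35661515320362, 'cy': 195.77457717362051, 'R': array([[-0.9759156 , -0.21812215,  0.00338528],
       [-0.10815778,  0.47032311, -0.87584135],
       [ 0.18944823, -0.85511338, -0.48258727]]), 't': array([0.43732655, 0.18096049, 1.25764598])}
{'fx': 324.14899846737814, 'fy': 324.14899846737814, 'cx': 252.95623244271445, 'cy': 189.34334088106894, 'R': array([[ 4.27009256e-01, -9.04247251e-01,  6.02005180e-05],
       [-8.76363999e-01, -4.13825647e-01,  2.46443655e-01],
       [-2.22821085e-01, -1.05286479e-01, -9.69157119e-01]]), 't': array([-0.64932346, -0.02752317,  0.38750094])}
```

View pics/scene0.png

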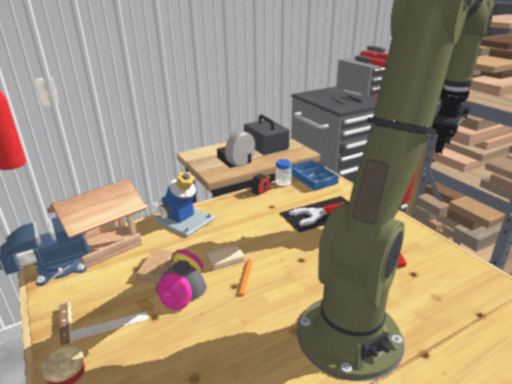

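View pics/side0.png

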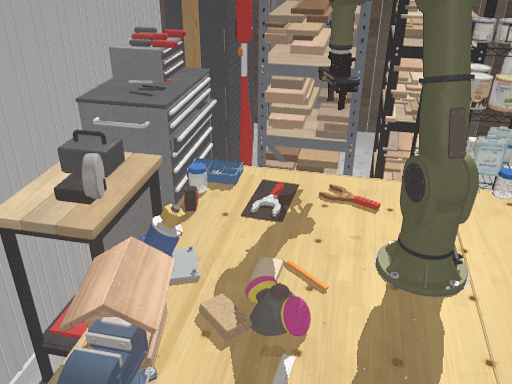

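```bash
cat > h.py <<'E'
from cell import env
import cv2,numpy as np
from scipy.spatial.transform import Rotation as Rot
def tri(obs):
    """obs: list of (cam_info,(u,v)) -> point, residual px"""
    A=[];b=[]
    for c,(u,v) in obs:
        r=np.array([(u-c['cx'])/c['fx'],(v-c['cy'])/c['fy']])
        for k in (0,1):
            A.append(c['R'][k]-r[k]*c['R'][2]); b.append(r[k]*c['t'][2]-c['t'][k])
    X=np.linalg.lstsq(np.array(A),np.array(b),rcond=None)[0]
    return X,[np.round(np.subtract(proj(c,X),p),1).tolist() for c,p in obs]
def proj(c,X):
    p=np.asarray(X)@c['R'].T+c['t']; return np.stack([c['fx']*p[...,0]/p[...,2]+c['cx'],c['fy']*p[...,1]/p[...,2]+c['cy']],-1)
def plane(c,uv,z):
    d=c['R'].T@np.array([(uv[0]-c['cx'])/c['fx'],(uv[1]-c['cy'])/c['fy'],1]); o=-c['R'].T@c['t']
    return o+d*(z-o[2])/d[2]
def crop(im,x0,y0,x1,y1,s): return cv2.resize(im[y0:y1,x0:x1],None,fx=s,fy=s,interpolation=cv2.INTER_CUBIC)
E
python3 - <<'E'
from h import *
s=env.camera_info("scene");d=env.camera_info("side")
print(tri([(s,(186,180)),(d,(173,213))]))
for p in [(310,213)]: print(plane(s,p,.01))
for p in [(268,203),(278,188)]: print(plane(d,p,.01))
a=cv2.imread("pics/scene0.png");b=cv2.imread("pics/side0.png")
A=crop(a,150,160,350,240,4);B=crop(b,130,170,330,240,4)
cv2.imwrite("pics/c1.png",np.vstack([A,B]))
E
```

```text
(array([0.61158066, 0.13186459, 0.15239585]), [[0.1, -0.5], [0.1, 0.6]])
[ 0.44260672 -0.21924905  0.01      ]
[ 0.44030662 -0.2169986   0.01      ]
[ 0.4268572  -0.32246173  0.01      ]
```

View pics/c1.png

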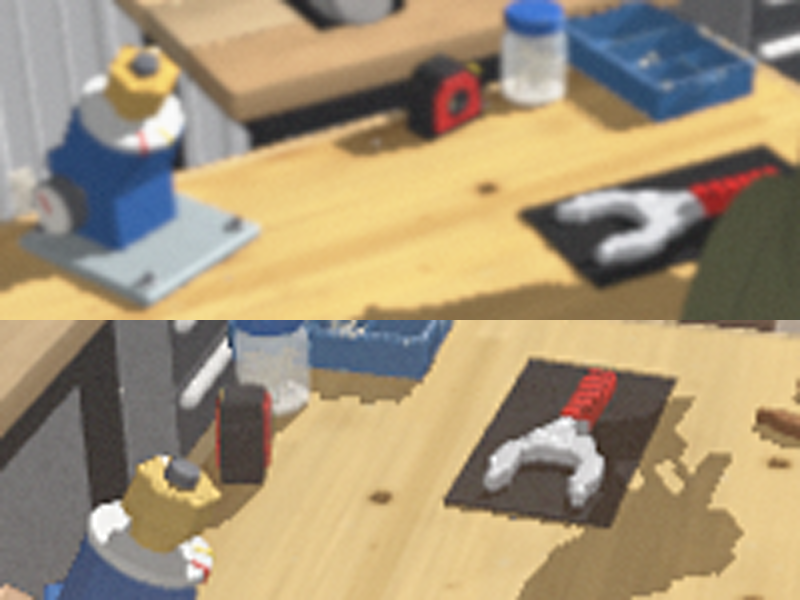

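```bash
cat >> h.py <<'E'
from scipy.linalg import logm,expm
def T(pos,R):
    M=np.eye(4);M[:3,:3]=R;M[:3,3]=pos;return M
def cur():
    o=env.get_obs();return T(o['tool_pos'],Rot.from_euler('xyz',o['tool_rot'],degrees=True).as_matrix())
def plan(T1,n=None,T0=None):
    """constant-twist rows from T0 (default: measured) to T1"""
    rel=np.linalg.inv(cur() if T0 is None else T0)@T1
    L=np.real(logm(rel)); w=np.array([L[2,1],L[0,2],L[1,0]])
    if n is None: n=int(np.ceil(max(np.linalg.norm(w)/np.radians(9.5),np.linalg.norm(rel[:3,3])/.058,1)))
    s=expm(L/n)
    print(n,'rows angular',np.round(w/n/np.pi,4).tolist(),'slide',np.round(s[:3,3]/.5,4).tolist())
def st():
    o=env.get_obs();print(round(o['time_s'],2),'q',np.round(o['qpos'],1).tolist(),'p',np.round(o['tool_pos'],4).tolist(),'r',np.round(o['tool_rot'],2).tolist(),'f',np.round(o['force'],1).tolist(),'m',np.round(o['wrist_torque'],2).tolist(),'w',round(o['grip_width'],4),'g',round(o['grasp_force'],1))
def shot(n,f=None):
    c=env.camera_info(n);im=env.read_camera(n)[:,:,::-1].copy()
    if f: cv2.imwrite(f,im);np.save(f+'.npy',c,allow_pickle=True)
    return c,im
def down(yaw): return Rot.from_euler('xyz',[180,0,yaw],degrees=True).as_matrix()
E
python3 - <<'E'
from h import *
c=env.camera_info('wrist');p=-c['R'].T@c['t'];M=cur()
print('cam in tool',(np.linalg.inv(M)@np.append(p,1))[:3],'\n',c['R']@M[:3,:3])
A=T([.42,-.28,.36],down(75)); B=T([.56,.06,.40],down(90))
plan(A);plan(B,T0=A)
E
```

```text
cam in tool [ 0.06848569 -0.00047066 -0.16065905] 
 [[-6.07201937e-04  9.99998642e-01 -1.53241195e-03]
 [-9.69181840e-01 -9.65991704e-04 -2.46344530e-01]
 [-2.46345676e-01  1.33560496e-03  9.69181110e-01]]
7 rows angular [-0.0001, -0.0, -0.0394] slide [0.0946, -0.0318, -0.0395]
7 rows angular [0.0, 0.0, -0.0119] slide [0.1023, 0.0251, -0.0114]
```

Call:
step_arm(
  rows=[
    {"angular": [0, 0, -0.0394], "slide": [0.0946, -0.0318, -0.0395], "jaw": 1},
    {"angular": [0, 0, -0.0394], "slide": [0.0946, -0.0318, -0.0395], "jaw": 1},
    {"angular": [0, 0, -0.0394], "slide": [0.0946, -0.0318, -0.0395], "jaw": 1},
    {"angular": [0, 0, -0.0394], "slide": [0.0946, -0.0318, -0.0395], "jaw": 1},
    {"angular": [0, 0, -0.0394], "slide": [0.0946, -0.0318, -0.0395], "jaw": 1},
    {"angular": [0, 0, -0.0394], "slide": [0.0946, -0.0318, -0.0395], "jaw": 1},
    {"angular": [0, 0, -0.0394], "slide": [0.0946, -0.0318, -0.0395], "jaw": 1},
    {"angular": [0, 0, 0], "slide": [0, 0, 0], "jaw": 1},
    {"angular": [0, 0, 0], "slide": [0, 0, 0], "jaw": 1},
  ],
)

```text
time_s: 1.27
tool_pos: [0.4197, -0.2809, 0.3605]
tool_rot: [-180.0, 0.1, 74.9]
force: [-0.4, -1.2, -0.9]
grip_width: 0.087
grasp_force: 0.0
```

Run:
```python
from h import *
shot('wrist','pics/w1.png'); st()
plan(T([.56,.06,.40],down(90)))
```

```text
1.32 q [51.0, -0.4, -20.0, 89.1, -0.1, 91.3, 15.9] p [0.4194, -0.2814, 0.3601] r [-179.94, 0.02, 74.82] f [-0.1, -0.0, -0.7] m [-0.05, -0.1, 0.03] w 0.0868 g 0.0
7 rows angular [-0.0001, 0.0, -0.012] slide [0.1028, 0.0251, -0.0114]
```

Call:
step_arm(
  rows=[
    {"angular": [0, 0, -0.012], "slide": [0.1028, 0.0251, -0.0114], "jaw": 1},
    {"angular": [0, 0, -0.012], "slide": [0.1028, 0.0251, -0.0114], "jaw": 1},
    {"angular": [0, 0, 0], "slide": [0, 0, 0], "jaw": 1},
    {"angular": [0, 0, 0], "slide": [0, 0, 0], "jaw": 1},
  ],
)

```text
time_s: 1.82
tool_pos: [0.4687, -0.1883, 0.3712]
tool_rot: [-179.9, 0.0, 79.1]
force: [-0.7, -0.3, 0.9]
grip_width: 0.0868
grasp_force: 0.0
```

Run:
```python
from h import *
shot('wrist','pics/w2.png'); st()
plan(T([.56,.06,.40],down(90)))
```

```text
1.88 q [45.1, -0.1, -25.9, 87.6, -0.0, 92.6, 8.2] p [0.4684, -0.1888, 0.3712] r [-179.9, 0.01, 79.06] f [0.2, 0.2, -0.7] m [-0.02, -0.04, 0.02] w 0.0872 g 0.0
5 rows angular [-0.0001, -0.0, -0.0122] slide [0.1032, 0.025, -0.0115]
```

Call:
step_arm(
  rows=[
    {"angular": [0, 0, -0.012], "slide": [0.1028, 0.0251, -0.0114], "jaw": 1},
    {"angular": [0, 0, -0.012], "slide": [0.1028, 0.0251, -0.0114], "jaw": 1},
    {"angular": [0, 0, -0.012], "slide": [0.1028, 0.0251, -0.0114], "jaw": 1},
    {"angular": [0, 0, -0.012], "slide": [0.1028, 0.0251, -0.0114], "jaw": 1},
    {"angular": [0, 0, -0.012], "slide": [0.1028, 0.0251, -0.0114], "jaw": 1},
    {"angular": [0, 0, 0], "slide": [0, 0, 0], "jaw": 1},
    {"angular": [0, 0, 0], "slide": [0, 0, 0], "jaw": 1},
  ],
)

```text
time_s: 2.75
tool_pos: [0.5604, 0.059, 0.3999]
tool_rot: [-179.9, 0.1, 89.9]
force: [-0.1, -0.5, 0.3]
grip_width: 0.0869
grasp_force: 0.0
```

Run:
```python
from h import *
shot('wrist','pics/w3.png'); st()
a=[cv2.imread(f"pics/w{i}.png") for i in (1,2,3)]
A=np.hstack([cv2.resize(a[0],(400,300)),cv2.resize(a[1],(400,300))])
cv2.imwrite("pics/c2.png",np.vstack([A,np.hstack([cv2.resize(a[2],(400,300)),np.zeros((300,400,3),np.uint8)])]))
```

```text
2.8 q [26.3, 9.5, -40.8, 76.1, 6.3, 96.7, -13.5] p [0.5604, 0.0585, 0.4] r [-179.94, 0.07, 89.82] f [-0.2, 0.7, -0.8] m [-0.09, -0.1, 0.04] w 0.0867 g 0.0
```

View pics/c2.png

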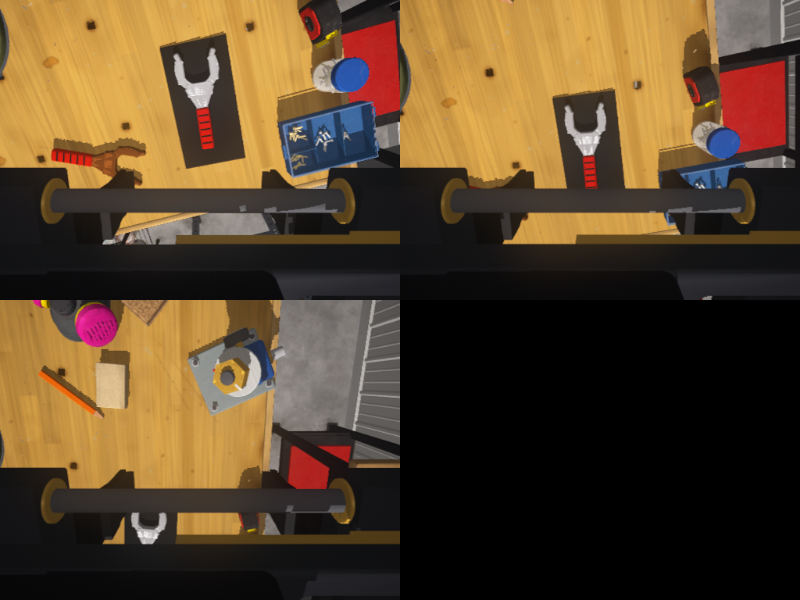

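Run:
```python
from h import *
a=cv2.imread("pics/w3.png"); cv2.imwrite("pics/c3.png",crop(a,230,25,380,145,5))
```

```text
(no output)
```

View pics/c3.png

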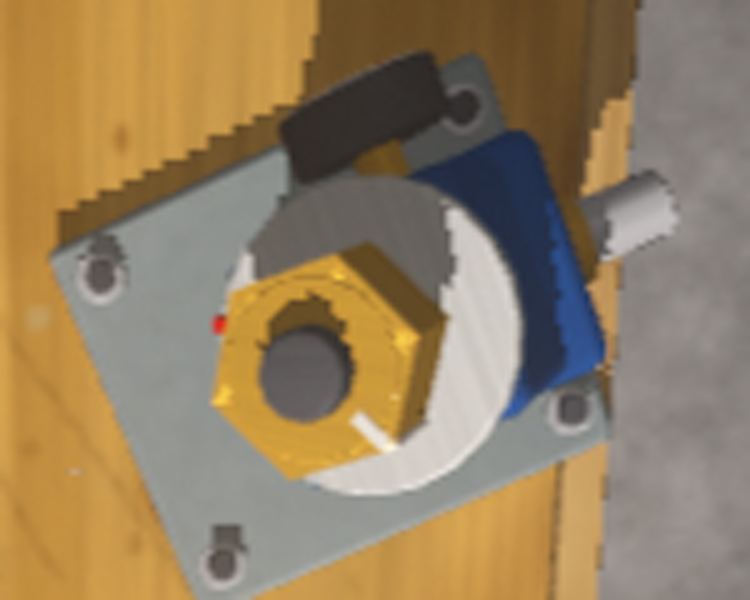

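```bash
cat > fit.py <<'E'
from h import *
from scipy.optimize import least_squares
w3=np.load('pics/w3.png.npy',allow_pickle=True).item();s=env.camera_info("scene");d=env.camera_info("side")
cp=lambda p:np.array(p)/5+[230,25]
pl=cp([(52,258),(205,603),(610,440),(485,55)])
loc=np.array([(-.06,.065,.012),(-.06,-.065,.012),(.09,-.065,.012),(.09,.065,.012)])
def O(q): return T([q[0],q[1],0],Rot.from_euler('z',q[2]).as_matrix())
ap=lambda M,P:np.asarray(P)@M[:3,:3].T+M[:3,3]
r=least_squares(lambda q:(proj(w3,ap(O(q),loc))-pl).ravel(),[.6,.15,.4])
q=r.x; print('outlet',q[:2],np.degrees(q[2]),'res',r.fun.round(1))
M=O(q); ax=M[:3,:3]@[-np.sin(np.radians(26)),0,np.cos(np.radians(26))]
pt,res=tri([(w3,cp((308,373))),(s,(186.5,175.5)),(d,(175.5,208.2))]); print('plug top',pt,res)
c1=pt-.025*ax; c2=ap(M,[0,0,.14])+.015*ax; print('centre tri',c1,'model',c2)
X=M[:3,1]  # outlet +y
e2=np.cross(ax,X)
def face(c,uv,cam,h):   # intersect ray with plane c+h*ax, angle CCW from outlet +y about ax
    dd=cam['R'].T@np.array([(uv[0]-cam['cx'])/cam['fx'],(uv[1]-cam['cy'])/cam['fy'],1]);o=-cam['R'].T@cam['t']
    p=o+dd*(((c+h*ax-o)@ax)/(dd@ax))-(c+h*ax)
    return np.degrees(np.arctan2(p@e2,p@X)),np.linalg.norm(p)*1e3
if __name__=='__main__':
  for c in (c1,c2):
    print('hex',[np.round(face(c,cp(p),w3,.015),1).tolist() for p in [(365,243),(232,293),(213,403),(293,480),(393,450),(378,432)]])
    print('red',np.round(face(c,cp((220,325)),w3,-.029),1),np.round(face(c,(185.8,196),s,-.029),1),'yel',np.round(face(c,(190,193),s,-.029),1), np.round(face(c,(150-20+202/4,170+232/4),d,-.029),1),np.round(face(c,(130+203/4,170+248/4),d,-.029),1))
E
python3 fit.py
```

```text
outlet [0.62028587 0.13952372] 23.030111801269232 res [-1.4 -1.9 -1.   3.6  2.1  0.4  0.2 -1.4]
plug top [0.60519404 0.13276254 0.16900921] [[-1.4, 1.4], [-0.5, 0.0], [-0.5, -0.0]]
centre tri [0.61527986 0.13704998 0.14653936] model [0.61423438 0.13695126 0.15348191]
hex [[-44.9, 31.5], [25.6, 27.4], [84.0, 26.9], [145.9, 26.3], [-154.2, 26.3], [-152.6, 20.8]]
red [60.5 40.4] [65.5 35.4] yel [99.9 30.5] [106.9  38.7] [78.3 37.3]
hex [[-45.3, 31.1], [25.3, 26.7], [84.2, 26.2], [146.4, 25.8], [-153.9, 26.0], [-152.2, 20.6]]
red [60.6 39.7] [62.6 42.7] yel [90.2 35.8] [89.4 35.7] [61.7 40. ]
```

```bash
cat > geo.py <<'E'
from fit import *
c=c2.copy(); c[2]-=.002
def toolR(al):  # tool z=-ax, tool y at angle al (deg) CCW from outlet +y about ax
    y=np.cos(np.radians(al))*X+np.sin(np.radians(al))*e2; z=-ax; return np.stack([np.cross(y,z),y,z],1)
E
python3 - <<'E'
from geo import *
H=T(c+.095*ax,toolR(-64.5)); G=T(c-.014*ax,toolR(-64.5))
print(H[:3,3],G[:3,3],ax)
plan(H); plan(G,T0=H)
E
```

```text
outlet [0.62028587 0.13952372] 23.030111801269232 res [-1.4 -1.9 -1.   3.6  2.1  0.4  0.2 -1.4]
plug top [0.60519404 0.13276254 0.16900921] [[-1.4, 1.4], [-0.5, 0.0], [-0.5, -0.0]]
centre tri [0.61527986 0.13704998 0.14653936] model [0.61423438 0.13695126 0.15348191]
[0.57590828 0.12065902 0.23686735] [0.61988244 0.13935223 0.13889879] [-0.40343269 -0.1714973   0.89879405]
6 rows angular [-0.0249, -0.0005, -0.0443] slide [0.0195, 0.0015, 0.0551]
2 rows angular [0.0, -0.0, 0.0] slide [0.0, 0.0, 0.109]
```

Call:
step_arm(
  rows=[
    {"angular": [-0.0249, -0.0005, -0.0443], "slide": [0.0195, 0.0015, 0.0551], "jaw": 1},
    {"angular": [-0.0249, -0.0005, -0.0443], "slide": [0.0195, 0.0015, 0.0551], "jaw": 1},
    {"angular": [-0.0249, -0.0005, -0.0443], "slide": [0.0195, 0.0015, 0.0551], "jaw": 1},
    {"angular": [-0.0249, -0.0005, -0.0443], "slide": [0.0195, 0.0015, 0.0551], "jaw": 1},
    {"angular": [-0.0249, -0.0005, -0.0443], "slide": [0.0195, 0.0015, 0.0551], "jaw": 1},
    {"angular": [-0.0249, -0.0005, -0.0443], "slide": [0.0195, 0.0015, 0.0551], "jaw": 1},
    {"angular": [0, 0, 0], "slide": [0, 0, 0], "jaw": 1},
    {"angular": [0, 0, 0], "slide": [0, 0, 0], "jaw": 1},
  ],
)

```text
time_s: 3.8
tool_pos: [0.5766, 0.1225, 0.2394]
tool_rot: [156.1, 11.0, 136.2]
force: [-0.1, 0.0, 0.9]
grip_width: 0.087
grasp_force: 0.0
```

Run:
```python
from geo import *
st()
k,im=shot('wrist','pics/w4.png')
plan(T(c+.095*ax,toolR(-64.5)))
def hexp(c,a0): return [c+.015*ax+.0265*(np.cos(np.radians(a0+60*i))*X+np.sin(np.radians(a0+60*i))*e2) for i in range(6)]
P=proj(k,np.array(hexp(c,25.5)+[c+.025*ax]));print(P.round(1).tolist())
P=(P-[128,64])*3
v=crop(im,128,64,384,256,3)
for p in P: cv2.circle(v,tuple(int(x) for x in p),3,(255,0,255),-1)
cv2.imwrite('pics/c4.png',v)
```

```text
outlet [0.62028587 0.13952372] 23.030111801269232 res [-1.4 -1.9 -1.   3.6  2.1  0.4  0.2 -1.4]
plug top [0.60519404 0.13276254 0.16900921] [[-1.4, 1.4], [-0.5, 0.0], [-0.5, -0.0]]
centre tri [0.61527986 0.13704998 0.14653936] model [0.61423438 0.13695126 0.15348191]
3.8 q [30.0, -8.0, -37.6, 112.7, -15.0, 49.1, 47.5] p [0.5766, 0.1225, 0.2394] r [156.08, 10.97, 136.21] f [-0.1, 0.0, 0.9] m [-0.17, 0.32, -0.0] w 0.087 g 0.0
1 rows angular [0.0012, 0.0006, 0.0005] slide [-0.0005, -0.0072, 0.0038]
[[248.2, 162.2], [218.2, 179.4], [219.1, 212.3], [248.4, 228.1], [277.5, 212.3], [278.2, 179.4], [248.1, 199.7]]
```

View pics/c4.png

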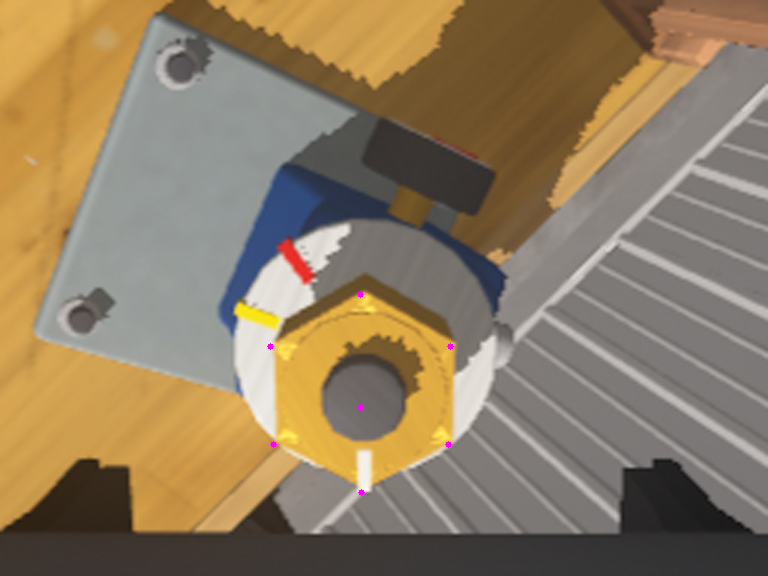

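Run:
```python
from geo import *
k=np.load('pics/w4.png.npy',allow_pickle=True).item()
f=lambda p,h:print(np.round(face(c,(128+p[0]/3,64+p[1]/3),k,h),1))
f((286,244),-.029);f((309,281),-.029);f((236,313),-.029);f((277,323),-.029);f((364,488),.015);f((364,453),.015);f((363,400),.025)
plan(T(c-.014*ax,toolR(-64.5)),3)
```

```text
outlet [0.62028587 0.13952372] 23.030111801269232 res [-1.4 -1.9 -1.   3.6  2.1  0.4  0.2 -1.4]
plug top [0.60519404 0.13276254 0.16900921] [[-1.4, 1.4], [-0.5, 0.0], [-0.5, -0.0]]
centre tri [0.61527986 0.13704998 0.14653936] model [0.61423438 0.13695126 0.15348191]
[58.8 40.7]
[59.9 27.9]
[95.9 40. ]
[93.4 27.6]
[-152.8   25.3]
[-151.6   15.5]
[5.6 1.9]
3 rows angular [0.0004, 0.0002, 0.0002] slide [-0.0001, -0.0026, 0.0739]
```

Call:
step_arm(
  rows=[
    {"angular": [0.0012, 0.0006, 0.0005], "slide": [0, -0.0072, 0.038], "jaw": 1},
    {"angular": [0, 0, 0], "slide": [0, 0, 0.05], "jaw": 1},
    {"angular": [0, 0, 0], "slide": [0, 0, 0.06], "jaw": 1},
    {"angular": [0, 0, 0], "slide": [0, 0, 0.0737], "jaw": 1},
    {"angular": [0, 0, 0], "slide": [0, 0, 0], "jaw": 1},
    {"angular": [0, 0, 0], "slide": [0, 0, 0], "jaw": 1},
  ],
)

```text
time_s: 4.6
tool_pos: [0.6192, 0.1404, 0.1385]
tool_rot: [156.2, 10.8, 136.4]
force: [1.1, -0.9, 0.1]
grip_width: 0.0868
grasp_force: 0.0
```

Run:
```python
from geo import *
st();plan(T(c-.014*ax,toolR(-64.5)))
```

```text
outlet [0.62028587 0.13952372] 23.030111801269232 res [-1.4 -1.9 -1.   3.6  2.1  0.4  0.2 -1.4]
plug top [0.60519404 0.13276254 0.16900921] [[-1.4, 1.4], [-0.5, 0.0], [-0.5, -0.0]]
centre tri [0.61527986 0.13704998 0.14653936] model [0.61423438 0.13695126 0.15348191]
4.6 q [27.7, 5.7, -41.6, 114.2, -1.2, 35.9, 36.6] p [0.6192, 0.1404, 0.1385] r [156.25, 10.85, 136.36] f [1.1, -0.9, 0.1] m [-0.15, 0.31, 0.03] w 0.0868 g 0.0
1 rows angular [0.0001, -0.0004, 0.0006] slide [-0.0026, -0.0003, -0.0006]
```

Call:
step_arm(
  rows=[
    {"angular": [0, 0, 0], "slide": [-0.002, 0, 0], "jaw": 0},
    {"angular": [0, 0, 0], "slide": [0, 0, 0], "jaw": 0},
    {"angular": [0, 0, 0], "slide": [0, 0, 0], "jaw": 0},
    {"angular": [0, 0, 0], "slide": [0, 0, 0], "jaw": 0},
    {"angular": [0, 0, 0], "slide": [0, 0, 0], "jaw": 0},
  ],
  newtons=30,
)

```text
time_s: 5.22
tool_pos: [0.6194, 0.1407, 0.1375]
tool_rot: [156.2, 10.8, 136.4]
force: [1.7, -0.9, -3.9]
grip_width: 0.046
grasp_force: 30.0
```

```bash
python3 -c "
from h import *
st()"
```

```text
5.22 q [27.7, 5.8, -41.6, 114.3, -1.2, 35.8, 36.7] p [0.6194, 0.1407, 0.1375] r [156.21, 10.83, 136.43] f [1.7, -0.9, -3.9] m [-0.77, 0.78, -0.27] w 0.046 g 30.0
```

Call:
step_arm(
  rows=[
    {"angular": [0, 0, 0.0514], "slide": [0, 0, 0], "jaw": 0},
    {"angular": [0, 0, 0.0514], "slide": [0, 0, 0], "jaw": 0},
    {"angular": [0, 0, 0.0514], "slide": [0, 0, 0], "jaw": 0},
    {"angular": [0, 0, 0.0514], "slide": [0, 0, 0], "jaw": 0},
    {"angular": [0, 0, 0.0514], "slide": [0, 0, 0], "jaw": 0},
    {"angular": [0, 0, 0], "slide": [0, 0, 0], "jaw": 0},
  ],
)

```text
time_s: 5.98
tool_pos: [0.6192, 0.1405, 0.1374]
tool_rot: [155.5, -9.0, 94.5]
force: [3.2, 1.7, 0.1]
grip_width: 0.0459
grasp_force: 30.0
```

Run:
```python
from geo import *
st();plan(T(c-.014*ax,toolR(-64.5-46.26)));plan(T(c-.014*ax,toolR(-175.5)),7)
```

```text
outlet [0.62028587 0.13952372] 23.030111801269232 res [-1.4 -1.9 -1.   3.6  2.1  0.4  0.2 -1.4]
plug top [0.60519404 0.13276254 0.16900921] [[-1.4, 1.4], [-0.5, 0.0], [-0.5, -0.0]]
centre tri [0.61527986 0.13704998 0.14653936] model [0.61423438 0.13695126 0.15348191]
5.97 q [23.7, 5.4, -37.3, 114.4, -2.3, 35.8, -8.8] p [0.6192, 0.1405, 0.1374] r [155.53, -8.96, 94.46] f [3.2, 1.7, 0.1] m [0.38, 0.09, -0.13] w 0.0459 g 30.0
1 rows angular [-0.0004, -0.0007, 0.0012] slide [-0.0019, 0.0024, -0.0027]
7 rows angular [-0.0001, -0.0, 0.0515] slide [-0.0001, 0.0005, -0.0004]
```

Call:
step_arm(
  rows=[
    {"angular": [0, 0, 0.0515], "slide": [0, 0, 0], "jaw": 0},
    {"angular": [0, 0, 0.0515], "slide": [0, 0, 0], "jaw": 0},
    {"angular": [0, 0, 0.0515], "slide": [0, 0, 0], "jaw": 0},
    {"angular": [0, 0, 0.0515], "slide": [0, 0, 0], "jaw": 0},
    {"angular": [0, 0, 0.0515], "slide": [0, 0, 0], "jaw": 0},
    {"angular": [0, 0, 0.0515], "slide": [0, 0, 0], "jaw": 0},
    {"angular": [0, 0, 0], "slide": [0, 0, 0], "jaw": 0},
  ],
)

```text
time_s: 6.85
tool_pos: [0.619, 0.1407, 0.1373]
tool_rot: [173.5, -25.2, 38.5]
force: [1.8, 2.8, 0.8]
grip_width: 0.0454
grasp_force: 30.0
```

Run:
```python
from geo import *
st();plan(T(c-.014*ax,toolR(-175.5)))
print('axial moment',env.get_obs()['wrist_torque']@ax)
```

```text
outlet [0.62028587 0.13952372] 23.030111801269232 res [-1.4 -1.9 -1.   3.6  2.1  0.4  0.2 -1.4]
plug top [0.60519404 0.13276254 0.16900921] [[-1.4, 1.4], [-0.5, 0.0], [-0.5, -0.0]]
centre tri [0.61527986 0.13704998 0.14653936] model [0.61423438 0.13695126 0.15348191]
6.85 q [19.3, 5.0, -32.8, 114.5, -3.3, 35.8, -63.5] p [0.619, 0.1407, 0.1373] r [173.46, -25.17, 38.49] f [1.8, 2.8, 0.8] m [0.79, 0.2, 0.08] w 0.0454 g 30.0
1 rows angular [-0.0009, 0.0001, 0.0526] slide [0.0011, 0.0034, -0.0027]
axial moment -0.2795318988400385
```

Call:
step_arm(
  rows=[
    {"angular": [0, 0, 0.0175], "slide": [0, 0, 0], "jaw": 0},
    {"angular": [0, 0, 0.0175], "slide": [0, 0, 0], "jaw": 0},
    {"angular": [0, 0, 0.0175], "slide": [0, 0, 0], "jaw": 0},
    {"angular": [0, 0, 0], "slide": [0, 0, 0], "jaw": 0},
  ],
)

```text
time_s: 7.35
tool_pos: [0.6188, 0.1405, 0.1371]
tool_rot: [177.9, -25.8, 28.2]
force: [-0.9, 1.7, 3.9]
grip_width: 0.0458
grasp_force: 30.0
```

Run:
```python
from geo import *
st();plan(T(c-.014*ax,toolR(-175.5)))
print('axial moment',env.get_obs()['wrist_torque']@ax)
```

```text
outlet [0.62028587 0.13952372] 23.030111801269232 res [-1.4 -1.9 -1.   3.6  2.1  0.4  0.2 -1.4]
plug top [0.60519404 0.13276254 0.16900921] [[-1.4, 1.4], [-0.5, 0.0], [-0.5, -0.0]]
centre tri [0.61527986 0.13704998 0.14653936] model [0.61423438 0.13695126 0.15348191]
7.35 q [18.7, 4.9, -32.1, 114.5, -3.4, 35.8, -72.8] p [0.6188, 0.1405, 0.1371] r [177.86, -25.82, 28.21] f [-0.9, 1.7, 3.9] m [0.42, 0.25, 0.66] w 0.0458 g 30.0
1 rows angular [-0.0007, 0.0005, 0.0009] slide [0.0024, 0.0031, -0.0026]
axial moment 0.3804586412493869
```

Call:
step_arm(
  rows=[
    {"angular": [0, 0, 0], "slide": [0, 0, 0], "jaw": 1},
    {"angular": [0, 0, 0], "slide": [0, 0, 0], "jaw": 1},
    {"angular": [0, 0, 0], "slide": [0, 0, 0], "jaw": 1},
    {"angular": [0, 0, 0], "slide": [0, 0, 0], "jaw": 1},
    {"angular": [0, 0, 0], "slide": [0, 0, -0.07], "jaw": 1},
    {"angular": [0, 0, 0], "slide": [0, 0, -0.1], "jaw": 1},
    {"angular": [0, 0, 0], "slide": [0, 0, -0.08], "jaw": 1},
    {"angular": [0, 0, 0], "slide": [0, 0, 0], "jaw": 1},
    {"angular": [0, 0, 0], "slide": [0, 0, 0], "jaw": 1},
  ],
)

```text
time_s: 8.48
tool_pos: [0.5682, 0.1181, 0.2485]
tool_rot: [178.0, -25.7, 27.8]
force: [-0.3, 0.0, 0.0]
grip_width: 0.0875
grasp_force: 0.0
```

Run:
```python
from geo import *
st()
k,im=shot('wrist','pics/w5.png')
cv2.imwrite('pics/c5.png',np.hstack([crop(im,128,64,384,256,2),crop(cv2.imread('pics/w1.png'),190,20,330,230,2)[:384]]))
```

```text
outlet [0.62028587 0.13952372] 23.030111801269232 res [-1.4 -1.9 -1.   3.6  2.1  0.4  0.2 -1.4]
plug top [0.60519404 0.13276254 0.16900921] [[-1.4, 1.4], [-0.5, 0.0], [-0.5, -0.0]]
centre tri [0.61527986 0.13704998 0.14653936] model [0.61423438 0.13695126 0.15348191]
8.47 q [22.4, -9.0, -29.9, 112.8, -14.3, 50.7, -64.1] p [0.5682, 0.1181, 0.2485] r [178.02, -25.74, 27.83] f [-0.3, 0.0, 0.0] m [-0.2, 0.46, -0.03] w 0.0875 g 0.0
```

View pics/c5.png

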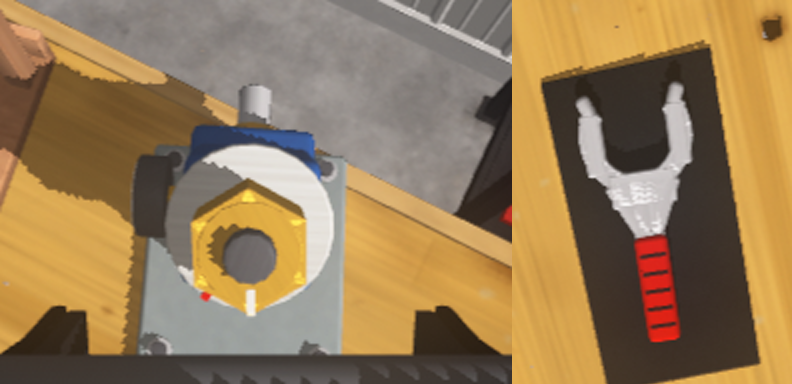

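```bash
cat > wr.py <<'E'
from h import *
def seg(f):
    im=cv2.imread(f);k=np.load(f+'.npy',allow_pickle=True).item()
    dark=(im.max(2)<75).astype(np.uint8)
    hsv=cv2.cvtColor(im,cv2.COLOR_BGR2HSV)
    gry=((hsv[...,1]<40)&(hsv[...,2]>110)).astype(np.uint8)
    red=(((hsv[...,0]<8)|(hsv[...,0]>172))&(hsv[...,1]>150)&(hsv[...,2]>90)).astype(np.uint8)
    return im,k,gry,red
if __name__=='__main__':
  heads=[]
  for f,win in (('pics/w1.png',(200,35,320,215)),('pics/w2.png',(190,105,300,214))):
    im,k,gry,red=seg(f);x0,y0,x1,y1=win
    m=np.zeros_like(gry);m[y0:y1,x0:x1]=1
    out={}
    for nm,s_ in (('g',gry&m),('r',red&m)):
        n,l,stt,cen=cv2.connectedComponentsWithStats(s_)
        i=1+np.argmax(stt[1:,4]);P=np.argwhere(l==i)[:,::-1];out[nm]=P
        print(f,nm,stt[i],cen[i].round(1),cv2.minAreaRect(P.astype(np.float32)))
    G=out['g'];mid=np.median(G[:,0])
    L=G[G[:,0]<G[:,0].mean()-5];R=G[G[:,0]>G[:,0].mean()+5]
    tl=L[np.argmin(L[:,1])];tr=R[np.argmin(R[:,1])];bot=G[np.argmax(G[:,1])]
    heads.append((k,tl,tr,bot));print(tl,tr,bot)
    r=cv2.boxPoints(cv2.minAreaRect(out['r'].astype(np.float32)))
    print('grip box world',[plane(k,p,.022)[:2].round(4).tolist() for p in r])
    print('head world',[plane(k,p,.016)[:2].round(4).tolist() for p in (tl,tr,bot)])
    if f=='pics/w1.png': print('mat',[plane(k,p,.004)[:2].round(4).tolist() for p in ((206.5,60),(288,42),(312.5,201))])
  for i in (1,2,3): print(tri([(h[0],h[i]) for h in heads]))
E
python3 wr.py
python3 - <<'E'
from geo import *
k=np.load('pics/w5.png.npy',allow_pickle=True).item()
f=lambda p,h:print(np.round(face(c,(128+p[0]/2,64+p[1]/2),k,h),1))
f((205,297),-.029);f((250,310),.015);f((250,292),.015);f((250,182),.0)
E
```

```text
pics/w1.png g [ 222   61   59   78 1875] [253.7 103.3] ((253.5604705810547, 101.04290771484375), (73.09759521484375, 57.21957778930664), 80.34010314941406)
pics/w1.png r [251 138  23  53 824] [262.3 163.7] ((262.2900085449219, 164.02999877929688), (52.75016403198242, 16.970561981201172), 81.8698959350586)
[224  69] [271  61] [251 138]
grip box world [[0.422, -0.2611], [0.4477, -0.2643], [0.4385, -0.3471], [0.4117, -0.3439]]
head world [[0.4116, -0.153], [0.481, -0.1604], [0.4235, -0.2604]]
mat [[0.3894, -0.1326], [0.5127, -0.1402], [0.4945, -0.3885]]
pics/w2.png g [ 210  132   54   68 1551] [238.2 167.7] ((237.5380859375, 166.0330047607422), (65.40479278564453, 53.22154235839844), 85.91438293457031)
pics/w2.png r [234 199  17  15 220] [241.7 206.2] ((242.0, 206.0), (14.0, 16.0), 90.0)
[213 135] [255 132] [234 199]
grip box world [[0.4243, -0.2598], [0.45, -0.2647], [0.4454, -0.2884], [0.4194, -0.2834]]
head world [[0.4124, -0.1524], [0.4783, -0.1604], [0.4236, -0.2614]]
(array([ 0.41164772, -0.15259383,  0.01182913]), [[0.2, 0.0], [-0.2, -0.0]])
(array([ 0.4794144 , -0.1604728 ,  0.02190734]), [[-0.8, -0.2], [0.7, 0.2]])
(array([ 0.4238477 , -0.26009822,  0.02033549]), [[0.2, 0.0], [-0.2, -0.0]])
outlet [0.62028587 0.13952372] 23.030111801269232 res [-1.4 -1.9 -1.   3.6  2.1  0.4  0.2 -1.4]
plug top [0.60519404 0.13276254 0.16900921] [[-1.4, 1.4], [-0.5, 0.0], [-0.5, -0.0]]
centre tri [0.61527986 0.13704998 0.14653936] model [0.61423438 0.13695126 0.15348191]
[60.4 40.8]
[92.  24.8]
[91. 17.]
[-83.5  26.4]
```

Run:
```python
from h import *
d=np.array([.1175,.9931,0]);jaw=np.array([.4443,-.1833,0]);g=jaw-.110*d
H=T(g+[0,0,.15],down(83.25));G=T(g+[0,0,.006],down(83.25))
plan(H,9);plan(G,4,T0=H);print(g)
L=np.real(logm(np.linalg.inv(cur())@H));print([(cur()@expm(L*i/4))[:3,3].round(3).tolist() for i in range(5)])
```

```text
9 rows angular [0.0087, -0.014, -0.0339] slide [-0.0979, 0.0314, -0.0003]
4 rows angular [0.0, 0.0, -0.0] slide [0.0, -0.0, 0.072]
[ 0.431375 -0.292541  0.      ]
[[0.568, 0.118, 0.248], [0.501, 0.035, 0.205], [0.453, -0.066, 0.175], [0.429, -0.177, 0.157], [0.431, -0.293, 0.15]]
```

Call:
step_arm(
  rows=[
    {"angular": [0.0087, -0.014, -0.0339], "slide": [-0.0979, 0.0314, -0.0003], "jaw": 1},
    {"angular": [0.0087, -0.014, -0.0339], "slide": [-0.0979, 0.0314, -0.0003], "jaw": 1},
    {"angular": [0.0087, -0.014, -0.0339], "slide": [-0.0979, 0.0314, -0.0003], "jaw": 1},
    {"angular": [0.0087, -0.014, -0.0339], "slide": [-0.0979, 0.0314, -0.0003], "jaw": 1},
    {"angular": [0.0087, -0.014, -0.0339], "slide": [-0.0979, 0.0314, -0.0003], "jaw": 1},
    {"angular": [0.0087, -0.014, -0.0339], "slide": [-0.0979, 0.0314, -0.0003], "jaw": 1},
    {"angular": [0.0087, -0.014, -0.0339], "slide": [-0.0979, 0.0314, -0.0003], "jaw": 1},
    {"angular": [0.0087, -0.014, -0.0339], "slide": [-0.0979, 0.0314, -0.0003], "jaw": 1},
    {"angular": [0.0087, -0.014, -0.0339], "slide": [-0.0979, 0.0314, -0.0003], "jaw": 1},
    {"angular": [0, 0, 0], "slide": [0, 0, 0], "jaw": 1},
  ],
)

```text
time_s: 9.78
tool_pos: [0.4315, -0.2951, 0.1488]
tool_rot: [-180.0, -0.0, 83.1]
force: [0.6, 0.9, 0.0]
grip_width: 0.0867
grasp_force: 0.0
```

Call:
step_arm(
  rows=[
    {"angular": [0, 0, 0], "slide": [0, 0, 0], "jaw": 1},
    {"angular": [0, 0, 0], "slide": [0, 0, 0], "jaw": 1},
  ],
)

```text
time_s: 10.02
tool_pos: [0.4321, -0.2911, 0.1507]
tool_rot: [179.8, -0.1, 83.3]
force: [-1.1, 0.0, -0.3]
grip_width: 0.0869
grasp_force: 0.0
```

Run:
```python
from h import *
st()
g=np.array([.4314,-.2925,0])
plan(T(g+[0,0,.15],down(83.25)),1);plan(T(g+[0,0,.006],down(83.25)),4)
k,im=shot('wrist','pics/w6.png')
# red+grey segmentation near
hsv=cv2.cvtColor(im,cv2.COLOR_BGR2HSV)
gry=((hsv[...,1]<40)&(hsv[...,2]>110)).astype(np.uint8);gry[215:]=0
n,l,s_,cen=cv2.connectedComponentsWithStats(gry)
for i in np.argsort(-s_[1:,4])[:3]+1: print(s_[i],cen[i])
jaw=np.array([.4443,-.1833,0]);d=np.array([.1175,.9931,0]);e=np.array([-.9931,.1175,0])
pr=lambda x,y,z:proj(k,jaw+x*d+y*e+[0,0,z]).round(1).tolist()
print('tips pred',pr(.029,.035,.018),pr(.029,-.035,.018),'side',pr(0,.0415,.018),pr(0,-.0415,.018),'throat',pr(-.031,0,.018),'gripstart',pr(-.08,0,.022))
cv2.imwrite('pics/c6.png',im)
```

```text
10.03 q [33.1, 5.6, -2.1, 106.8, 0.1, 67.5, 24.3] p [0.4321, -0.2911, 0.1507] r [179.85, -0.09, 83.32] f [-1.1, 0.0, -0.3] m [0.0, -0.1, -0.03] w 0.0869 g 0.0
1 rows angular [0.0008, -0.0005, 0.0004] slide [-0.003, -0.0011, 0.0013]
4 rows angular [0.0002, -0.0001, 0.0001] slide [-0.0008, -0.0004, 0.0723]
[ 200   23  100  130 5552] [250.04791066  91.35824928]
[492 106  20  48 673] [502.75482912 130.70728083]
[508  98   4   3   7] [510.          99.42857143]
tips pred [208.0, 19.9] [292.9, 20.1] side [201.5, 57.6] [299.5, 57.7] throat [250.6, 95.7] gripstart [250.6, 152.5]
```

View pics/c6.png

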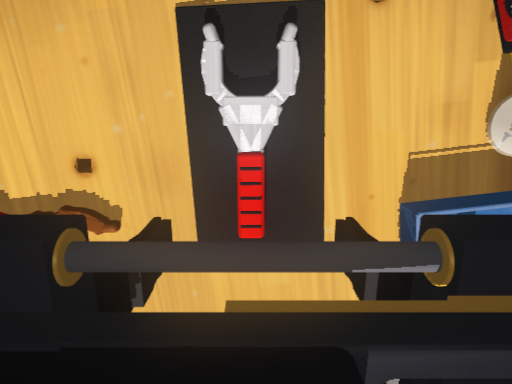

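Call:
step_arm(
  rows=[
    {"angular": [0.0008, -0.0005, 0.0004], "slide": [-0.003, -0.0011, 0.07], "jaw": 1},
    {"angular": [0, 0, 0], "slide": [0, 0, 0.1], "jaw": 1},
    {"angular": [0, 0, 0], "slide": [0, 0, 0.08], "jaw": 1},
    {"angular": [0, 0, 0], "slide": [0, 0, 0.034], "jaw": 1},
    {"angular": [0, 0, 0], "slide": [0, 0, 0], "jaw": 1},
    {"angular": [0, 0, 0], "slide": [0, 0, 0], "jaw": 1},
  ],
)

```text
time_s: 10.82
tool_pos: [0.4331, -0.2948, 0.011]
tool_rot: [179.8, 0.1, 83.2]
force: [-0.6, -0.8, -0.3]
grip_width: 0.0872
grasp_force: 0.0
```

Run:
```python
from h import *
st()
plan(T(np.array([.4314,-.2925,.006]),down(83.25)),1)
```

```text
10.82 q [33.1, 15.1, -2.0, 113.7, 0.7, 51.0, 23.9] p [0.4331, -0.2948, 0.011] r [179.78, 0.13, 83.18] f [-0.6, -0.8, -0.3] m [-0.04, -0.08, 0.0] w 0.0872 g 0.0
1 rows angular [0.0012, 0.0007, -0.0004] slide [0.0042, -0.0039, 0.01]
```

Call:
step_arm(
  rows=[
    {"angular": [0.001, 0, 0], "slide": [0.004, -0.0035, 0.009], "jaw": 1},
    {"angular": [0, 0, 0], "slide": [0, 0, 0], "jaw": 1},
    {"angular": [0, 0, 0], "slide": [0, 0, 0], "jaw": 0},
    {"angular": [0, 0, 0], "slide": [0, 0, 0], "jaw": 0},
    {"angular": [0, 0, 0], "slide": [0, 0, 0], "jaw": 0},
    {"angular": [0, 0, 0], "slide": [0, 0, 0], "jaw": 0},
    {"angular": [0, 0, 0], "slide": [0, 0, 0], "jaw": 0},
    {"angular": [0, 0, 0], "slide": [0, 0, 0], "jaw": 0},
  ],
  newtons=55,
)

```text
time_s: 11.82
tool_pos: [0.4302, -0.2919, 0.0047]
tool_rot: [-179.9, 0.1, 83.2]
force: [-0.5, -0.0, 0.6]
grip_width: 0.0352
grasp_force: 0.0
```

Run:
```python
from h import *
st()
```

```text
11.82 q [32.9, 15.5, -2.0, 114.1, 0.8, 50.5, 23.7] p [0.4302, -0.2919, 0.0047] r [-179.88, 0.06, 83.17] f [-0.5, -0.0, 0.6] m [-0.04, -0.09, 0.03] w 0.0352 g 0.0
```

Call:
step_arm(
  rows=[
    {"angular": [0, 0, 0], "slide": [0, 0, -0.002], "jaw": 0},
    {"angular": [0, 0, 0], "slide": [0, 0, 0], "jaw": 0},
    {"angular": [0, 0, 0], "slide": [0, 0, 0], "jaw": 0},
    {"angular": [0, 0, 0], "slide": [0, 0, 0], "jaw": 0},
  ],
  newtons=55,
)

```text
time_s: 12.32
tool_pos: [0.43, -0.2918, 0.0056]
tool_rot: [-179.9, 0.0, 83.2]
force: [-1.3, 0.0, -1.6]
grip_width: 0.0254
grasp_force: 55.0
```

```bash
sed -i 's/^c=c2.copy.*/c=c2+.001*X; c[2]-=.002/' geo.py; sed -i 's/^r=.*/&/; s/^q=r.x;.*/q=r.x/; s/; print(.plug top.*$//; s/; print(.centre tri.*$//' fit.py
python3 - <<'E'
from geo import *
st()
J=np.array([.110,0,-.005])
R=toolR(-116)
def P(back,h=0): return T(c-R[:,0]*back+ax*h-R@J,R)
A=P(.085,.0); F=P(0)
M=cur(); U=M.copy();U[2,3]+=.16
mid=T([.50,-.12,.24],Rot.from_matrix(M[:3,:3]).as_matrix())
print('A',A[:3,3],'F',F[:3,3],'x dir',R[:,0])
plan(U,T0=M);plan(A,T0=U)
L=np.real(logm(np.linalg.inv(U)@A));print([(U@expm(L*i/5))[:3,3].round(3).tolist() for i in range(6)])
E
```

```text
12.32 q [32.9, 15.4, -2.0, 114.1, 0.8, 50.6, 23.7] p [0.43, -0.2918, 0.0056] r [-179.86, 0.05, 83.17] f [-1.3, 0.0, -1.6] m [0.01, -0.11, -0.01] w 0.0254 g 55.0
A [ 0.61371897 -0.05262452  0.10951493] F [0.61465239 0.03078601 0.12584932] x dir [0.01098133 0.98130035 0.19216926]
3 rows angular [0.0, -0.0, 0.0] slide [-0.0001, -0.0003, -0.1067]
6 rows angular [-0.0214, 0.0113, -0.0035] slide [0.083, 0.0499, 0.0348]
[[0.43, -0.292, 0.166], [0.466, -0.246, 0.145], [0.502, -0.199, 0.129], [0.539, -0.151, 0.118], [0.577, -0.102, 0.111], [0.614, -0.053, 0.11]]
```

Run:
```python
from geo import *
for n,p,z in [('tape side',(191,209),0),('jar side',(200,192),0)]: print(n,plane(d,p,z))
for n,p,z in [('tape scene',(258,193),0),('jar scene',(284,185),0)]: print(n,plane(s,p,z))
w1=np.load('pics/w1.png.npy',allow_pickle=True).item()
print('w1 jar lid',plane(w1,(348*1.28,75*1.28),.09),'tape top',plane(w1,(322*1.28,25*1.28),.066), plane(w1,(303*1.28,20*1.28),.066))
R=toolR(-116);print(R)
```

```text
tape side [ 0.6681651 -0.1442773  0.       ]
jar side [ 0.67486967 -0.25593219  0.        ]
tape scene [ 0.66389576 -0.14918857  0.        ]
jar scene [ 0.66728682 -0.26392319  0.        ]
w1 jar lid [ 0.67982492 -0.26732284  0.09      ] tape top [ 0.66122249 -0.17935195  0.066     ] [ 0.63214199 -0.1636739   0.066     ]
[[ 0.01098133  0.91494343  0.40343269]
 [ 0.98130035 -0.08739732  0.1714973 ]
 [ 0.19216926  0.39400538 -0.89879405]]
```

Call:
step_arm(
  rows=[
    {"angular": [0, 0, 0], "slide": [0, 0, -0.03], "jaw": 0},
    {"angular": [0, 0, 0], "slide": [0, 0, -0.07], "jaw": 0},
    {"angular": [0, 0, 0], "slide": [0, 0, -0.1], "jaw": 0},
    {"angular": [0, 0, 0], "slide": [0, 0, -0.12], "jaw": 0},
    {"angular": [0, 0, 0], "slide": [0, 0, -0.1], "jaw": 0},
    {"angular": [0, 0, 0], "slide": [0, 0, 0], "jaw": 0},
    {"angular": [0, 0, 0], "slide": [0, 0, 0], "jaw": 0},
  ],
)

```text
time_s: 13.2
tool_pos: [0.4302, -0.2915, 0.2156]
tool_rot: [-179.9, 0.0, 83.2]
force: [-0.6, 0.7, -3.5]
grip_width: 0.0256
grasp_force: 55.0
```

```bash
cat > wchk.py <<'E'
from h import *
from scipy.optimize import least_squares
def chk():
    M=cur();k,im=shot('wrist','pics/w7.png')
    hsv=cv2.cvtColor(im,cv2.COLOR_BGR2HSV)
    gry=((hsv[...,1]<40)&(hsv[...,2]>110)).astype(np.uint8);gry[225:]=0;gry[:,:150]=0;gry[:,350:]=0
    n,l,s_,cen=cv2.connectedComponentsWithStats(gry);i=1+np.argmax(s_[1:,4]);G=np.argwhere(l==i)[:,::-1]
    red=((hsv[...,0]<8)|(hsv[...,0]>172))&(hsv[...,1]>150)&(hsv[...,2]>90);red[:,:200]=0;red[:,300:]=0;red[225:]=0
    rp=np.argwhere(red)[:,::-1]
    L=G[G[:,0]<250];R=G[G[:,0]>=250]
    print('gray box',s_[i],'tips',L[np.argmin(L[:,1])],R[np.argmin(R[:,1])],'red top',rp[:,1].min() if len(rp) else None,'red mean col',rp[:,0].mean().round(1) if len(rp) else None)
    J=np.array([.110,0,-.005])
    pr=lambda x,y,z:proj(k,(M@np.append(J+[x,y,-z],1))[:3]).round(1).tolist()
    print('pred tips',pr(.029,-.035,.007),pr(.029,.035,.007),'sides',pr(0,-.0415,.007),pr(0,.0415,.007),'gripstart',pr(-.08,0,.011))
if __name__=='__main__': st();chk()
E
python3 wchk.py
python3 - <<'E'
from geo import *
J=np.array([.110,0,-.005]);R=toolR(-116)
A=T(c-R[:,0]*.085-R@J,R);plan(A)
U=cur();L=np.real(logm(np.linalg.inv(U)@A));print([(U@expm(L*i/5))[:3,3].round(3).tolist() for i in range(6)])
E
```

```text
13.2 q [33.0, 3.0, -1.9, 102.0, 0.2, 75.2, 24.2] p [0.4302, -0.2915, 0.2156] r [-179.85, 0.05, 83.17] f [-0.6, 0.7, -3.5] m [-0.02, -0.08, 0.04] w 0.0256 g 55.0
gray box [  152     0   198   191 16978] tips [154   0] [312   0] red top 191 red mean col 252.6
pred tips [160.5, -80.7] [339.9, -80.7] sides [149.8, 2.0] [351.0, 1.9] gripstart [250.9, 191.9]
6 rows angular [-0.0215, 0.0113, -0.0035] slide [0.0814, 0.0473, 0.0509]
[[0.43, -0.291, 0.215], [0.464, -0.246, 0.184], [0.5, -0.199, 0.158], [0.537, -0.152, 0.137], [0.575, -0.103, 0.121], [0.614, -0.053, 0.11]]
```

Call:
step_arm(
  rows=[
    {"angular": [-0.0215, 0.0113, -0.0035], "slide": [0.0814, 0.0473, 0.0509], "jaw": 0},
    {"angular": [-0.0215, 0.0113, -0.0035], "slide": [0.0814, 0.0473, 0.0509], "jaw": 0},
    {"angular": [-0.0215, 0.0113, -0.0035], "slide": [0.0814, 0.0473, 0.0509], "jaw": 0},
    {"angular": [-0.0215, 0.0113, -0.0035], "slide": [0.0814, 0.0473, 0.0509], "jaw": 0},
    {"angular": [-0.0215, 0.0113, -0.0035], "slide": [0.0814, 0.0473, 0.0509], "jaw": 0},
    {"angular": [-0.0215, 0.0113, -0.0035], "slide": [0.0814, 0.0473, 0.0509], "jaw": 0},
    {"angular": [0, 0, 0], "slide": [0, 0, 0], "jaw": 0},
    {"angular": [0, 0, 0], "slide": [0, 0, 0], "jaw": 0},
    {"angular": [0, 0, 0], "slide": [0, 0, 0], "jaw": 0},
  ],
)

```text
time_s: 14.38
tool_pos: [0.6144, -0.0546, 0.1105]
tool_rot: [156.3, -11.0, 89.2]
force: [-0.1, 0.6, -1.9]
grip_width: 0.0256
grasp_force: 55.0
```

Run:
```python
from geo import *
st()
J=np.array([.110,0,-.005]);R=toolR(-116)
plan(T(c-R[:,0]*.085-R@J,R),1)
M=cur();k,im=shot('wrist','pics/w8.png');ks,si=shot('side','pics/s8.png');kc,sc=shot('scene','pics/sc8.png')
W=lambda x,y,z:(M@np.append(J+[x,y,-z],1))[:3]
for cam,I in ((ks,si),(kc,sc),(k,im)):
    for p in [W(.029,-.03,0),W(.029,.03,0),W(0,0,0),W(-.08,0,0)]: cv2.circle(I,tuple(int(round(x)) for x in proj(cam,p)),1,(255,0,255),-1)
    cv2.circle(I,tuple(int(round(x)) for x in proj(cam,c)),1,(255,255,0),-1)
A=crop(si,110,160,243,260,3);B=crop(sc,150,150,283,250,3)
v=np.vstack([np.hstack([A,B])[:300,:798],cv2.resize(im[0:225],(798,300))])
cv2.imwrite('pics/c8.png',v[:600,:800])
```

```text
14.38 q [23.3, 6.0, -12.9, 116.3, -21.0, 37.7, 22.1] p [0.6144, -0.0546, 0.1105] r [156.26, -11.02, 89.24] f [-0.1, 0.6, -1.9] m [-0.37, 0.54, -0.06] w 0.0256 g 55.0
1 rows angular [0.0005, 0.0005, -0.0005] slide [0.0035, -0.0024, 0.0019]
```

View pics/c8.png

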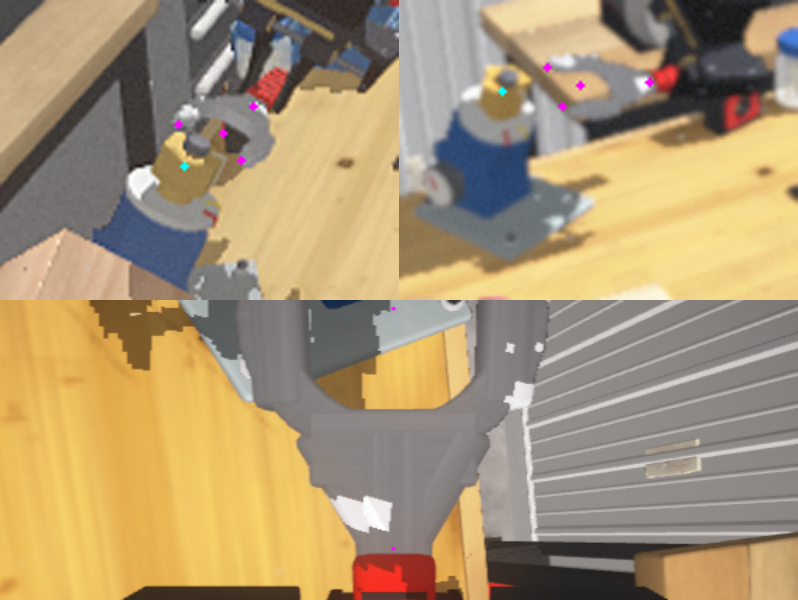

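Call:
step_arm(
  rows=[
    {"angular": [0.0005, 0.0005, -0.0005], "slide": [0.0035, -0.0024, 0.0019], "jaw": 0},
    {"angular": [0, 0, 0], "slide": [0.03, 0, 0], "jaw": 0},
    {"angular": [0, 0, 0], "slide": [0.03, 0, 0], "jaw": 0},
    {"angular": [0, 0, 0], "slide": [0.03, 0, 0], "jaw": 0},
    {"angular": [0, 0, 0], "slide": [0, 0, 0], "jaw": 0},
    {"angular": [0, 0, 0], "slide": [0, 0, 0], "jaw": 0},
  ],
)

```text
time_s: 15.28
tool_pos: [0.6145, -0.0079, 0.1185]
tool_rot: [156.3, -11.1, 89.4]
force: [-0.7, 0.7, -2.3]
grip_width: 0.0255
grasp_force: 55.0
```

Run:
```python
from geo import *
st()
J=np.array([.110,0,-.005]);R=toolR(-116)
plan(T(c-R[:,0]*.04-R@J,R),1);plan(T(c-R@J,R),4)
```

```text
15.28 q [19.9, 4.5, -14.9, 116.9, -18.3, 37.0, 14.9] p [0.6145, -0.0079, 0.1185] r [156.28, -11.07, 89.44] f [-0.7, 0.7, -2.3] m [-0.32, 0.61, -0.0] w 0.0255 g 55.0
1 rows angular [0.0002, -0.0001, 0.0004] slide [-0.0013, -0.0007, 0.0001]
4 rows angular [0.0, -0.0, 0.0001] slide [0.0197, -0.0001, 0.0]
```

Call:
step_arm(
  rows=[
    {"angular": [0, 0, 0], "slide": [0.0197, -0.0007, 0], "jaw": 0},
    {"angular": [0, 0, 0], "slide": [0.0197, 0, 0], "jaw": 0},
    {"angular": [0, 0, 0], "slide": [0.0197, 0, 0], "jaw": 0},
    {"angular": [0, 0, 0], "slide": [0.0197, 0, 0], "jaw": 0},
    {"angular": [0, 0, 0], "slide": [0, 0, 0], "jaw": 0},
    {"angular": [0, 0, 0], "slide": [0, 0, 0], "jaw": 0},
  ],
)

```text
time_s: 16.02
tool_pos: [0.6146, 0.0314, 0.1259]
tool_rot: [156.3, -11.1, 89.5]
force: [0.3, -0.7, -2.6]
grip_width: 0.0254
grasp_force: 55.0
```

Run:
```python
from geo import *
st()
J=np.array([.110,0,-.005]);R=toolR(-116)
plan(T(c-R@J,R),1)
R2=toolR(-116-20);plan(T(c-R2@J,R2),4,T0=T(c-R@J,R))
```

```text
16.02 q [16.9, 3.5, -16.6, 117.0, -15.4, 36.6, 8.2] p [0.6146, 0.0314, 0.1259] r [156.28, -11.08, 89.46] f [0.3, -0.7, -2.6] m [-0.37, 0.62, 0.01] w 0.0254 g 55.0
1 rows angular [0.0002, -0.0002, 0.0005] slide [-0.0012, 0.0001, 0.0]
4 rows angular [0.0, -0.0, 0.0278] slide [0.0008, -0.0192, 0.0]
```

Call:
step_arm(
  rows=[
    {"angular": [0, 0, 0.0278], "slide": [0.0008, -0.0192, 0], "jaw": 0},
    {"angular": [0, 0, 0.0278], "slide": [0.0008, -0.0192, 0], "jaw": 0},
    {"angular": [0, 0, 0.0278], "slide": [0.0008, -0.0192, 0], "jaw": 0},
    {"angular": [0, 0, 0.0278], "slide": [0.0008, -0.0192, 0], "jaw": 0},
    {"angular": [0, 0, 0], "slide": [0, 0, 0], "jaw": 0},
  ],
)

```text
time_s: 16.65
tool_pos: [0.5805, 0.0405, 0.1127]
tool_rot: [161.1, -18.4, 70.2]
force: [1.4, -0.8, -2.3]
grip_width: 0.0256
grasp_force: 55.0
```

```bash
cat > tq.py <<'E'
from geo import *
def rep():
    st();o=env.get_obs();M=cur();r=M[:3,3]-c;print('F tool',(M[:3,:3].T@o['force']).round(1))
    J=np.array([.110,0,-.005]);y=M[:3,1];print('tool al',np.degrees(np.arctan2(y@e2,y@X)).round(2),'jaw off (tool)',(M[:3,:3].T@((M@np.append(J,1))[:3]-c)*1e3).round(1))
if __name__=='__main__': rep()
E
python3 tq.py
```

```text
16.65 q [16.2, 0.2, -16.7, 122.0, -17.1, 34.7, -11.2] p [0.5805, 0.0405, 0.1127] r [161.14, -18.38, 70.23] f [1.4, -0.8, -2.3] m [-0.68, 0.4, 0.08] w 0.0256 g 55.0
F tool [-1.   0.8  2.5]
tool al -135.87 jaw off (tool) [ 0.2  0.  -0.4]
```

Run:
```python
from geo import *
k,im=shot('wrist','pics/w9.png');ks,si=shot('side','pics/s9.png');kc,sc=shot('scene','pics/sc9.png')
A=crop(si,110,160,243,260,3);B=crop(sc,130,150,263,250,3)
cv2.imwrite('pics/c9.png',np.vstack([np.hstack([A,B])[:300,:798],cv2.resize(im[0:225],(798,300))]))
```

```text
(no output)
```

View pics/c9.png

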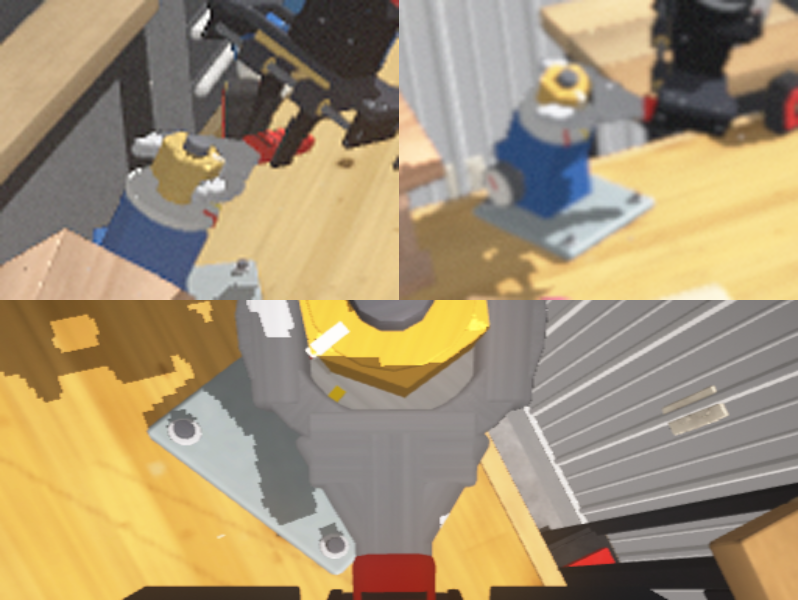

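Call:
step_arm(
  rows=[
    {"angular": [0, 0, 0.0278], "slide": [0.0008, -0.0192, 0], "jaw": 0},
    {"angular": [0, 0, 0.0278], "slide": [0.0008, -0.0192, 0], "jaw": 0},
    {"angular": [0, 0, 0.0278], "slide": [0.0008, -0.0192, 0], "jaw": 0},
  ],
)

```text
time_s: 17.18
tool_pos: [0.5577, 0.0553, 0.1052]
tool_rot: [166.6, -22.6, 54.7]
force: [2.0, -2.3, -3.5]
grip_width: 0.0258
grasp_force: 55.2
```

```bash
python3 tq.py
```

```text
17.18 q [15.6, -2.2, -17.8, 125.3, -17.5, 33.4, -27.7] p [0.5577, 0.0553, 0.1052] r [166.57, -22.6, 54.7] f [2.0, -2.3, -3.5] m [-1.19, 0.17, 0.22] w 0.0258 g 55.2
F tool [-2.   2.2  3.6]
tool al -151.01 jaw off (tool) [ 0.   0.9 -0.3]
```

Call:
step_arm(
  rows=[
    {"angular": [0, 0, 0.014], "slide": [0.0002, -0.0096, 0], "jaw": 0},
    {"angular": [0, 0, 0.014], "slide": [0.0002, -0.0096, 0], "jaw": 0},
  ],
)

```text
time_s: 17.42
tool_pos: [0.5507, 0.0615, 0.1033]
tool_rot: [168.7, -23.6, 49.4]
force: [2.3, -2.8, -2.5]
grip_width: 0.0255
grasp_force: 55.2
```

```bash
python3 tq.py
```

```text
17.43 q [15.4, -2.9, -18.4, 126.2, -17.4, 33.0, -33.5] p [0.5507, 0.0615, 0.1033] r [168.65, -23.65, 49.42] f [2.3, -2.8, -2.5] m [-1.3, 0.3, 0.22] w 0.0255 g 55.2
F tool [-1.6  3.1  2.7]
tool al -155.97 jaw off (tool) [-0.   0.8 -0.3]
```

Call:
step_arm(
  rows=[
    {"angular": [0, 0, 0.014], "slide": [0.0002, -0.0096, 0], "jaw": 0},
    {"angular": [0, 0, 0.014], "slide": [0.0002, -0.0096, 0], "jaw": 0},
  ],
)

```text
time_s: 17.68
tool_pos: [0.5452, 0.0678, 0.1022]
tool_rot: [170.7, -24.6, 44.1]
force: [5.0, -6.7, -2.8]
grip_width: 0.0258
grasp_force: 55.5
```

```bash
cat >> tq.py <<'E'
    o=env.get_obs();print('axial torque',(o['wrist_torque']+np.cross(cur()[:3,3]-c,o['force']))@ax)
E
python3 tq.py
```

```text
File "tq.py", line 6
    o=env.get_obs();print('axial torque',(o['wrist_torque']+np.cross(cur()[:3,3]-c,o['force']))@ax)
IndentationError: unexpected indent
```

```bash
sed -i 's/^    o=env.get_obs();print(.ax/o=env.get_obs();print('"'"'ax/' tq.py; sed -i 's/^if __name__.*/rep()/' tq.py; python3 tq.py
```

```text
17.68 q [15.2, -3.6, -19.2, 127.0, -17.3, 32.6, -39.5] p [0.5452, 0.0678, 0.1022] r [170.73, -24.58, 44.05] f [5.0, -6.7, -2.8] m [-2.02, -0.38, 0.08] w 0.0258 g 55.5
F tool [-2.2  7.8  3.4]
tool al -160.96 jaw off (tool) [ 0.4  1.9 -0.6]
axial torque 1.8036521618791945
```

Call:
step_arm(
  rows=[
    {"angular": [0, 0, 0.01], "slide": [0.0002, -0.007, 0], "jaw": 0},
    {"angular": [0, 0, 0], "slide": [0, 0, 0], "jaw": 0},
    {"angular": [0, 0, 0], "slide": [0, 0, 0], "jaw": 0},
  ],
)

```text
time_s: 18.05
tool_pos: [0.5438, 0.0701, 0.1023]
tool_rot: [171.5, -24.9, 42.2]
force: [5.3, -6.1, -2.7]
grip_width: 0.0257
grasp_force: 55.4
```

```bash
python3 tq.py
python3 - <<'E'
from geo import *
k,im=shot('wrist','pics/w10.png')
hsv=cv2.cvtColor(im,cv2.COLOR_BGR2HSV)
# white stripe & marks visible between jaws
wh=((hsv[...,1]<25)&(hsv[...,2]>225)).astype(np.uint8);wh[120:]=0;wh[:,:150]=0;wh[:,350:]=0
n,l,s_,cen=cv2.connectedComponentsWithStats(wh)
for i in range(1,n):
    if s_[i,4]>25: print('white',s_[i],cen[i].round(1),np.round(face(c,cen[i],k,.015),1))
rd=(((hsv[...,0]<6)|(hsv[...,0]>174))&(hsv[...,1]>150)&(hsv[...,2]>80)).astype(np.uint8);rd[150:]=0
n,l,s_,cen=cv2.connectedComponentsWithStats(rd)
for i in range(1,n):
    if s_[i,4]>10: print('red',s_[i],cen[i].round(1),np.round(face(c,cen[i],k,-.029),1))
E
```

```text
18.05 q [15.2, -3.9, -19.5, 127.2, -17.2, 32.5, -41.7] p [0.5438, 0.0701, 0.1023] r [171.45, -24.9, 42.17] f [5.3, -6.1, -2.7] m [-1.85, -0.25, 0.04] w 0.0257 g 55.4
F tool [-1.3  7.6  3.6]
tool al -162.7 jaw off (tool) [ 1.   2.6 -1. ]
axial torque 1.6532948608184752
white [ 157    0   60   95 2398] [176.7  53.4] [52.7 35. ]
white [ 286    0   64   93 3093] [320.9  43.8] [168.3  34.2]
white [150   2  10  59 253] [153.2  28.6] [33.8 38.9]
white [194  23  26  38 284] [206.9  37.8] [59.2 21.6]
white [272  37  27  44 281] [289.6  58.4] [145.5  28.1]
white [195  86  36  14 292] [213.   90.8] [85.1 37.6]
red [203  62   9  10  50] [206.6  66.9] [59.8 30.1]
red [405 113  28  24 300] [418.1 124.7] [169.3 108.4]
red [424 137  43  13 306] [446.5 145. ] [168.5 129.4]
```

Call:
step_arm(
  rows=[
    {"angular": [0, 0, -0.0222], "slide": [0, 0.0154, 0], "jaw": 0},
    {"angular": [0, 0, 0], "slide": [0, 0, 0], "jaw": 0},
  ],
)

```text
time_s: 18.35
tool_pos: [0.5475, 0.0649, 0.1026]
tool_rot: [169.9, -24.2, 46.3]
force: [3.3, -3.7, -2.1]
grip_width: 0.0258
grasp_force: 55.0
```

```bash
python3 tq.py
```

```text
18.35 q [15.3, -3.3, -18.8, 126.6, -17.4, 32.8, -36.9] p [0.5475, 0.0649, 0.1026] r [169.88, -24.22, 46.32] f [3.3, -3.7, -2.1] m [-1.36, 0.07, -0.11] w 0.0258 g 55.0
F tool [-1.2  4.5  2.6]
tool al -158.87 jaw off (tool) [ 0.   1.6 -0.5]
axial torque 0.9333505172338605
```

Call:
step_arm(
  rows=[
    {"angular": [0, 0, -0.0222], "slide": [0, 0.0154, 0], "jaw": 0},
    {"angular": [0, 0, -0.0167], "slide": [0, 0.0115, 0], "jaw": 0},
    {"angular": [0, 0, 0], "slide": [0, 0, 0], "jaw": 0},
    {"angular": [0, 0, 0], "slide": [0, 0, 0], "jaw": 0},
  ],
)

```text
time_s: 18.85
tool_pos: [0.5555, 0.0571, 0.1043]
tool_rot: [167.1, -22.8, 53.7]
force: [1.8, -2.1, -0.8]
grip_width: 0.0255
grasp_force: 54.8
```

```bash
python3 tq.py
python3 - <<'E'
from geo import *
k,im=shot('wrist','pics/w11.png');hsv=cv2.cvtColor(im,cv2.COLOR_BGR2HSV)
wh=((hsv[...,1]<25)&(hsv[...,2]>225)).astype(np.uint8);wh[120:]=0;wh[:,:150]=0;wh[:,350:]=0
n,l,s_,cen=cv2.connectedComponentsWithStats(wh)
for i in range(1,n):
    if 100<s_[i,4]<900: print('white',s_[i],cen[i].round(1),np.round(face(c,cen[i],k,.015),1))
R=toolR(-151);J=np.array([.110,0,-.005]);plan(T(c-R@J,R),1)
E
```

```text
18.85 q [15.4, -2.4, -17.8, 125.5, -17.7, 33.3, -28.7] p [0.5555, 0.0571, 0.1043] r [167.07, -22.83, 53.72] f [1.8, -2.1, -0.8] m [-0.64, 0.31, -0.5] w 0.0255 g 54.8
F tool [-0.9  2.6  1.1]
tool al -151.94 jaw off (tool) [-0.2 -0.4 -0.1]
axial torque 0.034252447066795255
white [153   0  10  59 296] [157.1  25.7] [44.5 39.9]
white [197  13  25  22 244] [208.8  23.3] [58.3 20.6]
1 rows angular [0.0001, -0.0004, -0.0051] slide [0.0004, 0.0042, 0.0001]
```

Call:
step_arm(
  rows=[
    {"angular": [0, 0, -0.0083], "slide": [0, 0.0055, 0], "jaw": 0},
    {"angular": [0, 0, 0], "slide": [-0.01, 0, 0], "jaw": 0},
    {"angular": [0, 0, 0], "slide": [-0.01, 0, 0], "jaw": 0},
    {"angular": [0, 0, 0], "slide": [0, 0, 0], "jaw": 0},
  ],
)

```text
time_s: 19.4
tool_pos: [0.5518, 0.047, 0.1006]
tool_rot: [166.5, -22.4, 55.3]
force: [2.0, -2.6, -2.1]
grip_width: 0.0255
grasp_force: 54.8
```

```bash
python3 tq.py
```

```text
19.4 q [15.9, -2.5, -17.0, 126.1, -18.7, 33.3, -24.9] p [0.5518, 0.047, 0.1006] r [166.46, -22.43, 55.35] f [2.0, -2.6, -2.1] m [-0.66, 0.33, -0.49] w 0.0255 g 54.8
F tool [-1.8  2.7  2.3]
tool al -150.39 jaw off (tool) [-11.1  -0.6   0. ]
axial torque 0.0896881078142863
```

Call:
step_arm(
  rows=[
    {"angular": [0, 0, 0], "slide": [-0.02, 0, 0], "jaw": 0},
    {"angular": [0, 0, 0], "slide": [-0.02, 0, 0], "jaw": 0},
    {"angular": [0, 0, 0], "slide": [-0.03, 0, 0], "jaw": 0},
    {"angular": [0, 0, 0], "slide": [-0.04, 0, 0], "jaw": 0},
    {"angular": [0, 0, 0], "slide": [-0.04, 0, 0], "jaw": 0},
    {"angular": [0, 0, 0], "slide": [0, 0, 0], "jaw": 0},
  ],
)

```text
time_s: 20.15
tool_pos: [0.5102, -0.01, 0.0704]
tool_rot: [166.7, -22.3, 55.3]
force: [-0.0, 0.5, -2.4]
grip_width: 0.0251
grasp_force: 54.8
```

```bash
python3 tq.py
python3 - <<'E'
from geo import *
k,im=shot('wrist','pics/w12.png');hsv=cv2.cvtColor(im,cv2.COLOR_BGR2HSV)
# nut check from scene camera: stripe + red
ks,si=shot('scene','pics/sc12.png')
M=cur()
# wrench axis in wrist picture: centre column of red grip/neck per row vs prediction
J=np.array([.110,0,-.005])
print('pred axis',[proj(k,(M@np.append(J+[x,0,-.007],1))[:3]).round(1).tolist() for x in (-.07,-.04,-.03)])
low=((hsv[...,1]<45)&(hsv[...,2]>60)).astype(np.uint8)
for r in (110,130,150,170): 
    xs=np.where(low[r,180:330])[0]+180; print(r,xs.min() if len(xs) else None,xs.max() if len(xs) else None,np.median(xs))
A=M.copy();A[2,3]+=.08
B=T([.4302,-.2915,.15],down(83.2))
plan(A);plan(B,T0=A)
L=np.real(logm(np.linalg.inv(A)@B));print([(A@expm(L*i/5))[:3,3].round(3).tolist() for i in range(6)])
E
```

```text
20.15 q [19.3, -4.2, -11.5, 131.8, -26.3, 32.5, -9.9] p [0.5102, -0.01, 0.0704] r [166.68, -22.34, 55.27] f [-0.0, 0.5, -2.4] m [-0.31, 0.61, -0.05] w 0.0251 g 54.8
F tool [-0.5 -0.8  2.2]
tool al -150.43 jaw off (tool) [-87.8  -2.4   1. ]
axial torque -0.19309639949624807
pred axis [[255.3, 163.4], [255.2, 95.7], [255.2, 71.6]]
110 190 311 250.5
130 198 304 251.0
150 211 291 251.0
170 222 281 251.5
2 rows angular [0.0, 0.0, 0.0] slide [0.0305, 0.0173, -0.0719]
6 rows angular [0.0171, -0.0173, -0.0277] slide [-0.0968, 0.0152, -0.0188]
[[0.512, -0.009, 0.152], [0.485, -0.061, 0.142], [0.462, -0.116, 0.138], [0.445, -0.174, 0.138], [0.434, -0.232, 0.142], [0.43, -0.292, 0.15]]
```

Call:
step_arm(
  rows=[
    {"angular": [0, 0, 0], "slide": [0.0305, 0.0173, -0.0719], "jaw": 0},
    {"angular": [0, 0, 0], "slide": [0.0305, 0.0173, -0.0719], "jaw": 0},
    {"angular": [0.0171, -0.0173, -0.0277], "slide": [-0.0968, 0.0152, -0.0188], "jaw": 0},
    {"angular": [0.0171, -0.0173, -0.0277], "slide": [-0.0968, 0.0152, -0.0188], "jaw": 0},
    {"angular": [0.0171, -0.0173, -0.0277], "slide": [-0.0968, 0.0152, -0.0188], "jaw": 0},
    {"angular": [0.0171, -0.0173, -0.0277], "slide": [-0.0968, 0.0152, -0.0188], "jaw": 0},
    {"angular": [0.0171, -0.0173, -0.0277], "slide": [-0.0968, 0.0152, -0.0188], "jaw": 0},
    {"angular": [0.0171, -0.0173, -0.0277], "slide": [-0.0968, 0.0152, -0.0188], "jaw": 0},
    {"angular": [0, 0, 0], "slide": [0, 0, 0], "jaw": 0},
    {"angular": [0, 0, 0], "slide": [0, 0, 0], "jaw": 0},
  ],
)

```text
time_s: 21.5
tool_pos: [0.431, -0.2907, 0.15]
tool_rot: [179.9, -0.1, 83.2]
force: [-0.2, 0.9, -3.1]
grip_width: 0.0255
grasp_force: 54.8
```

Run:
```python
from h import *
st();B=T([.4302,-.2915,.03],down(83.2));plan(B,3)
```

```text
21.5 q [28.9, 5.4, 2.4, 107.1, -0.3, 67.4, 24.6] p [0.431, -0.2907, 0.15] r [179.88, -0.05, 83.19] f [-0.2, 0.9, -3.1] m [-0.01, -0.08, -0.02] w 0.0255 g 54.8
3 rows angular [0.0002, -0.0001, -0.0] slide [-0.0006, -0.0006, 0.08]
```

Call:
step_arm(
  rows=[
    {"angular": [0, 0, 0], "slide": [-0.0006, -0.0006, 0.08], "jaw": 0},
    {"angular": [0, 0, 0], "slide": [-0.0006, -0.0006, 0.08], "jaw": 0},
    {"angular": [0, 0, 0], "slide": [-0.0006, -0.0006, 0.07], "jaw": 0},
    {"angular": [0, 0, 0], "slide": [0, 0, 0.02], "jaw": 0},
    {"angular": [0, 0, 0], "slide": [0, 0, 0.016], "jaw": 0},
    {"angular": [0, 0, 0], "slide": [0, 0, 0], "jaw": 0},
  ],
)

```text
time_s: 22.25
tool_pos: [0.4302, -0.2928, 0.0179]
tool_rot: [179.8, 0.0, 83.2]
force: [0.2, -0.4, -1.9]
grip_width: 0.0249
grasp_force: 54.8
```

Run:
```python
from h import *
st();B=T([.4302,-.2915,.0058],down(83.2));plan(B,1)
```

```text
22.25 q [29.2, 14.2, 2.4, 114.0, -0.8, 51.7, 25.2] p [0.4302, -0.2928, 0.0179] r [179.83, 0.03, 83.16] f [0.2, -0.4, -1.9] m [-0.03, -0.06, -0.07] w 0.0249 g 54.8
1 rows angular [0.001, 0.0002, -0.0002] slide [0.0027, -0.0004, 0.0243]
```

Call:
step_arm(
  rows=[
    {"angular": [0, 0, 0], "slide": [0, 0, 0.012], "jaw": 0},
    {"angular": [0, 0, 0], "slide": [0, 0, 0.007], "jaw": 0},
    {"angular": [0, 0, 0], "slide": [0, 0, 0.003], "jaw": 0},
    {"angular": [0, 0, 0], "slide": [0, 0, 0], "jaw": 0},
  ],
)

```text
time_s: 22.75
tool_pos: [0.4295, -0.2929, 0.0062]
tool_rot: [179.9, 0.0, 83.1]
force: [-0.7, 0.1, -2.6]
grip_width: 0.0256
grasp_force: 54.8
```

```bash
python3 -c "
from h import *
st()"
```

```text
22.75 q [29.2, 15.1, 2.4, 114.4, -0.8, 50.4, 25.2] p [0.4295, -0.2929, 0.0062] r [179.9, 0.01, 83.14] f [-0.7, 0.1, -2.6] m [-0.12, -0.09, 0.0] w 0.0256 g 54.8
```

Call:
step_arm(
  rows=[
    {"angular": [0, 0, 0], "slide": [0, 0, 0.001], "jaw": 0},
    {"angular": [0, 0, 0], "slide": [0, 0, 0], "jaw": 1},
    {"angular": [0, 0, 0], "slide": [0, 0, 0], "jaw": 1},
    {"angular": [0, 0, 0], "slide": [0, 0, 0], "jaw": 1},
    {"angular": [0, 0, 0], "slide": [0, 0, 0], "jaw": 1},
    {"angular": [0, 0, 0], "slide": [0, 0, -0.04], "jaw": 1},
    {"angular": [0, 0, 0], "slide": [0, 0, -0.1], "jaw": 1},
    {"angular": [0, 0, 0], "slide": [0, 0, -0.12], "jaw": 1},
    {"angular": [0, 0, 0], "slide": [0, 0, -0.04], "jaw": 1},
    {"angular": [0, 0, 0], "slide": [0, 0, 0], "jaw": 1},
  ],
)

```text
time_s: 24.0
tool_pos: [0.4305, -0.2935, 0.1576]
tool_rot: [179.7, 0.1, 83.1]
force: [-0.0, -0.4, -0.6]
grip_width: 0.0866
grasp_force: 0.0
```

Run:
```python
from h import *
st()
k,im=shot('wrist','pics/w13.png');hsv=cv2.cvtColor(im,cv2.COLOR_BGR2HSV)
for nm,m,z in (('g',(hsv[...,1]<40)&(hsv[...,2]>110),.018),('r',((hsv[...,0]<8)|(hsv[...,0]>172))&(hsv[...,1]>150)&(hsv[...,2]>90),.022)):
    m=m.astype(np.uint8);m[215:]=0;m[:,:160]=0;m[:,340:]=0
    n,l,s_,cen=cv2.connectedComponentsWithStats(m);i=1+np.argmax(s_[1:,4])
    print(nm,s_[i],[plane(k,p,z)[:2].round(4).tolist() for p in cv2.boxPoints(cv2.minAreaRect(np.argwhere(l==i)[:,::-1].astype(np.float32)))])
# scene: stripe vs red mark on nut (compare with view of model)
sc=env.read_camera('scene')[:,:,::-1];cs=env.camera_info('scene')
from geo import *
h=cv2.cvtColor(sc.copy(),cv2.COLOR_BGR2HSV)
for a,r,hh in ((59.5,.034,-.029),(59.5,.02,.015),(94,.02,.015),(94,.034,-.029)):
    P=c+hh*ax+r*(np.cos(np.radians(a))*X+np.sin(np.radians(a))*e2);u,v=proj(cs,P).round().astype(int)
    print(a,hh,(u,v),h[v-1:v+2,u-1:u+2].reshape(-1,3).tolist())
```

```text
24.0 q [28.9, 5.0, 2.6, 106.7, -0.3, 68.0, 24.8] p [0.4305, -0.2935, 0.1576] r [179.67, 0.12, 83.14] f [-0.0, -0.4, -0.6] m [0.02, -0.08, -0.05] w 0.0866 g 0.0
g [ 201   22   98  128 5353] [[0.4043, -0.1541], [0.4859, -0.162], [0.4797, -0.2682], [0.3901, -0.2595]]
r [ 237  149   29   66 1625] [[0.4212, -0.262], [0.4461, -0.2646], [0.4403, -0.3273], [0.4141, -0.3246]]
59.5 -0.029 (np.int64(184), np.int64(195)) [[0, 2, 248], [3, 18, 249], [2, 49, 250], [0, 2, 245], [2, 18, 244], [1, 62, 244], [0, 6, 215], [0, 28, 217], [1, 71, 220]]
59.5 0.015 (np.int64(186), np.int64(181)) [[21, 131, 232], [21, 106, 235], [23, 82, 244], [22, 127, 239], [23, 96, 241], [23, 61, 246], [19, 135, 219], [21, 95, 230], [23, 52, 240]]
94 0.015 (np.int64(190), np.int64(181)) [[24, 118, 246], [23, 132, 246], [24, 130, 247], [23, 111, 246], [23, 133, 242], [22, 139, 235], [22, 103, 238], [20, 140, 220], [20, 140, 199]]
94 -0.029 (np.int64(190), np.int64(193)) [[26, 20, 250], [27, 37, 251], [26, 21, 252], [25, 11, 249], [26, 35, 249], [27, 50, 251], [30, 3, 249], [25, 11, 248], [26, 36, 246]]
```

Run:
```python
from geo import *
for f in ('scene','side'):
    cs=env.camera_info(f);h=cv2.cvtColor(env.read_camera(f)[:,:,::-1].copy(),cv2.COLOR_BGR2HSV)[...,1].astype(np.float32)
    for a in range(30,130,8):
        v=[]
        for r in (.018,.021,.024):
            P=c+.015*ax+r*(np.cos(np.radians(a))*X+np.sin(np.radians(a))*e2);u=proj(cs,P)
            v.append(cv2.getRectSubPix(h,(1,1),tuple(map(float,u)))[0,0])
        print(f,a,np.round(v).tolist())
```

```text
scene 30 [139.0, 141.0, 141.0]
scene 38 [137.0, 139.0, 142.0]
scene 46 [128.0, 131.0, 135.0]
scene 54 [103.0, 101.0, 98.0]
scene 62 [76.0, 63.0, 53.0]
scene 70 [66.0, 57.0, 55.0]
scene 78 [77.0, 88.0, 107.0]
scene 86 [105.0, 119.0, 137.0]
scene 94 [122.0, 133.0, 139.0]
scene 102 [130.0, 132.0, 137.0]
scene 110 [130.0, 131.0, 134.0]
scene 118 [130.0, 132.0, 131.0]
scene 126 [130.0, 132.0, 130.0]
side 30 [116.0, 118.0, 122.0]
side 38 [116.0, 121.0, 122.0]
side 46 [119.0, 121.0, 126.0]
side 54 [116.0, 113.0, 105.0]
side 62 [104.0, 87.0, 64.0]
side 70 [80.0, 50.0, 29.0]
side 78 [61.0, 37.0, 20.0]
side 86 [69.0, 43.0, 69.0]
side 94 [81.0, 90.0, 100.0]
side 102 [100.0, 108.0, 118.0]
side 110 [118.0, 113.0, 116.0]
side 118 [114.0, 116.0, 115.0]
side 126 [83.0, 118.0, 118.0]
```

Run:
```python
from geo import *
M=cur();H=T(c+.14*ax,toolR(-116));U=M.copy();U[2,3]+=.12
plan(U,2);plan(H,8,T0=U)
L=np.real(logm(np.linalg.inv(U)@H));print([(U@expm(L*i/5))[:3,3].round(3).tolist() for i in range(6)])
```

```text
2 rows angular [-0.0, -0.0, 0.0] slide [0.0001, -0.0001, -0.12]
8 rows angular [-0.016, 0.0084, -0.0027] slide [0.1037, 0.0225, 0.0126]
[[0.428, -0.292, 0.274], [0.456, -0.212, 0.265], [0.483, -0.131, 0.261], [0.509, -0.049, 0.261], [0.534, 0.032, 0.267], [0.557, 0.114, 0.277]]
```

Call:
step_arm(
  rows=[
    {"angular": [0, 0, 0], "slide": [0, 0, -0.12], "jaw": 1},
    {"angular": [0, 0, 0], "slide": [0, 0, -0.12], "jaw": 1},
    {"angular": [-0.016, 0.0084, -0.0027], "slide": [0.1037, 0.0225, 0.0126], "jaw": 1},
    {"angular": [-0.016, 0.0084, -0.0027], "slide": [0.1037, 0.0225, 0.0126], "jaw": 1},
    {"angular": [-0.016, 0.0084, -0.0027], "slide": [0.1037, 0.0225, 0.0126], "jaw": 1},
    {"angular": [-0.016, 0.0084, -0.0027], "slide": [0.1037, 0.0225, 0.0126], "jaw": 1},
    {"angular": [-0.016, 0.0084, -0.0027], "slide": [0.1037, 0.0225, 0.0126], "jaw": 1},
    {"angular": [-0.016, 0.0084, -0.0027], "slide": [0.1037, 0.0225, 0.0126], "jaw": 1},
    {"angular": [-0.016, 0.0084, -0.0027], "slide": [0.1037, 0.0225, 0.0126], "jaw": 1},
    {"angular": [-0.016, 0.0084, -0.0027], "slide": [0.1037, 0.0225, 0.0126], "jaw": 1},
  ],
)

```text
time_s: 25.45
tool_pos: [0.5578, 0.1146, 0.2769]
tool_rot: [156.2, -11.0, 89.4]
force: [0.8, -0.3, -0.8]
grip_width: 0.087
grasp_force: 0.0
```

Call:
step_arm(
  rows=[
    {"angular": [0, 0, 0], "slide": [0, 0, 0], "jaw": 1},
    {"angular": [0, 0, 0], "slide": [0, 0, 0], "jaw": 1},
  ],
)

```text
time_s: 25.7
tool_pos: [0.5576, 0.1124, 0.2772]
tool_rot: [156.3, -10.9, 89.4]
force: [0.6, 0.3, -0.8]
grip_width: 0.0868
grasp_force: 0.0
```

Run:
```python
from geo import *
st()
k,im=shot('wrist','pics/w14.png');hsv=cv2.cvtColor(im,cv2.COLOR_BGR2HSV)
h=hsv[...,1].astype(np.float32)
ang=np.arange(0,360,6)
def ring(r,hh,ch): 
    P=[c+hh*ax+r*(np.cos(np.radians(a))*X+np.sin(np.radians(a))*e2) for a in ang]
    return np.array([cv2.getRectSubPix(ch,(1,1),tuple(map(float,proj(k,p))))[0,0] for p in P])
s_=ring(.021,.015,h);print('low sat at',[(int(a),int(v)) for a,v in zip(ang,s_) if v<90])
s_=ring(.021,.015,h);print(s_.round().astype(int).tolist())
red=ring(.036,-.029,h);print('flange sat',[(int(a),int(v)) for a,v in zip(ang,red) if v>90])
# plug centre check
dk=((hsv[...,2]<110)&(hsv[...,1]<70)).astype(np.uint8);u,v=proj(k,c+.025*ax).astype(int)
n,l,ss,cen=cv2.connectedComponentsWithStats(dk);i=l[v,u];print('plug',(u,v),ss[i],cen[i])
```

```text
25.7 q [12.1, -11.3, -19.8, 111.9, -12.5, 54.0, -5.8] p [0.5576, 0.1124, 0.2772] r [156.31, -10.91, 89.38] f [0.6, 0.3, -0.8] m [-0.25, 0.42, 0.01] w 0.0868 g 0.0
low sat at [(60, 13)]
[180, 180, 180, 179, 179, 178, 179, 174, 178, 158, 13, 91, 176, 177, 177, 177, 178, 178, 178, 178, 175, 174, 180, 180, 180, 180, 179, 179, 181, 181, 181, 174, 180, 179, 179, 180, 179, 179, 180, 177, 173, 178, 179, 177, 178, 176, 177, 178, 178, 178, 176, 177, 180, 180, 178, 180, 181, 179, 180, 180]
flange sat [(60, 209), (96, 231), (126, 174), (132, 163), (138, 176), (144, 152), (150, 138), (156, 149), (162, 173), (168, 181), (174, 180), (180, 161)]
plug (np.int64(251), np.int64(184)) [240 171  24  21 303] [250.71287129 179.65016502]
```

```bash
python3 -c "
from cell import env
print(env.sign_off())"
```

```text
the job is handed in; nothing more can be done
None
```

The job is handed in; no verdict came back. The wrench brought the nut home, with its white stripe within about 2° of the red mark on the final check. The wrench is back on the mat where it lay, the gripper is clear of everything, and the other things on the bench were not touched.

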